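# Stack two oak blanks to dry, with stickers and a weight

### The arm

A 7-joint arm with a two-finger parallel gripper is mounted at the origin on the work surface. World frame = base frame: x ahead of the robot, y to its left, z up, the work surface at z = 0. Lengths are in m, angles in rad, forces in N, time in s.
With the tool pointing down it reaches from about 0.425 to 0.875 m from the base axis. Payload 4.7 kg.
Tool frame: the origin (TCP) lies where the fingers leave the gripper's body, on its centre line; the fingertips stand 70 mm ahead of it and the grasp point (between the pads) lies 51 mm ahead of it (robot.pinch_z is the z of the grasp point in the tool frame, in m); z points along the fingers, y is the line along which they close (so a half turn about z gives the same grasp; the last joint's range is limited). The gripper opens to 87 mm and grips with 3 to 60 N. Pads are 19 mm wide; open, the fingers measure 117 mm over their backs; the gripper's body (75 mm by 190 mm) begins 51 mm behind the grasp point.
Start: joints at [1.304, 0.321, -0.07, 1.45, 0.023, 1.371, -0.057], TCP at [0.18, -0.625, 0.292] pointing down, gripper open.
Joint ranges: [-2.86, 2.86], [-0.3, 2.09], [-1.38, 1.24], [0.06, 2.45], [-1.56, 4.7], [0.09, 2.05], [-2.69, 2.69]. Speed limits (rad/s): [2.57, 2.57, 3.14, 3.14, 3.14, 3.14, 3.14].

### API

Orientations are given as a unit quaternion [x, y, z, w].
In Python, from workcell import robot, optics gives the robot as it stands. The module is installed in compiled form; this text tells all that it offers.
- The arm moves only by the tool send_rows, never from a script. Its argument "motion" is a list of rows, each a list of 7 numbers: the shift along the tool's x, y, z in mm, then the turn, a rotation vector about the tool's x, y, z in rad, then the opening, from 0 (shut) to 1 (fully open). A call has 1 to 5 rows; each row is the pose to reach, as a shift and turn from the pose commanded when the call began, along the tool's axes at that moment; what a row does not reach only later rows make up. A row lasts 1/12 s, in which the tool goes at most 41.7 mm and 7.16 degrees, less where a joint would pass 70% of its speed; a pose out of reach is approached as far as the arm can. A call with a gripper value outside its range is refused whole. The fingers move at their own pace and stop on an object; "force" is the grip in N (left out, the last holds). Time passes only in rows, so rows that repeat a pose let the fingers close. It gives the time, the measured TCP pose, the force, the opening and the grip force at its end, in the units of the state.
- robot.get_obs(): the state, without advancing time (a new reading comes with each control period).
- optics.get_image(name): name is "scene" or "top" or "wrist"; returns a dict with "image" (400x640x3 uint8, red, green, blue), "camera_matrix" (3x3 intrinsics, pixels), "extrinsics" (4x4, takes a point from world to camera coordinates); the wrist camera has in their place "hand_eye" (4x4, takes a point from camera to tool coordinates, whose origin is the TCP and whose axes are the flange's). Camera axes: x right, y up, looking along -z (the intrinsics and any distortion apply to the point x, -y, -z); pixel columns grow to the right and rows downward; lengths in m; the calibration is good to about 2 mm. A picture is of the moment at which its call begins: read the wrist's pose just before it. There is no depth.
- robot.finish_job(): hands the job in; it is judged then, once.
The state is a dict: "time_s": time; "joint_pos": joint angles; "dq": joint speeds; "joint_torque": joint torques, N m; "ee_pos": TCP position; "tcp_rot": TCP orientation; "contact_force": force on the tool from outside, world axes, zero at the start; "moment": the same for the moment, N m; "width": opening from 0.0 (shut) to 1.0 (fully open); "grasp_force": force on a finger pad.
Only numpy, scipy, OpenCV 4.12 (cv2) and the standard library are available. Lean on these libraries where they do the work, as an engineer would, in place of code of your own. Each camera call takes 0.05 s, during which the arm holds its last target. There are 200 camera calls.

### The job

Stack the two boards to dry on the dark wooden stand, in this order: lay the long board centred along the stand across its two bearers, lay one sticker across the board straight above each bearer, centre the short board on the stickers in line with the long one, and set the iron weight upright on the middle of it. Let go of each piece once it lies in its place, and leave the glue jar and the short offcut where they are.

Things in the scene. Friction and masses are not known exactly. Their poses are not given: they have to be found in the camera images.
- stand: Low dark wooden drying stand, fixed to the bench: two parallel bearers, each 30 mm wide (x), 130 long (y), 40 high, centred at x = +55 and -55 mm (140 x 130 mm overall), joined by one rail (an H from above) only 20 mm high. Origin at the middle of its footprint on the bench, z up. Boards lie along its x; the lowest board's underside comes to z = 40 mm.
- board_long: The long board: planed pale oak, 230 long (x) x 56 wide (y) x 24 mm thick (z), about 0.2 kg, lying flat on the bench. Origin at the centre of its underside.
- board_short: The short board: same stock, 160 long (x) x 56 wide (y) x 24 mm thick (z), about 0.15 kg, lying flat on the bench. Origin at the centre of its underside.
- sticker_a: One of two alike stickers (thin spacer sticks), pale wood, 110 long (x) x 24 wide (y) x 18 mm thick (z), about 30 g, lying flat on the bench. Origin at the centre of its underside. Either sticker may go over either bearer.
- sticker_b: The other sticker, the same as sticker_a.
- weight: Round dark iron weight, 56 mm high, about 0.55 kg, standing on the bench: body 60 mm across up to 28 mm, sloping in to a neck 20 mm across at 31 to 36 mm, then a knob 30 mm across from 38 to 54 mm. Origin at the centre of its underside.
- jar: Bystander, to be left alone: closed amber glue jar, 54 mm across, 72 mm high, standing. Origin at the centre of its underside.
- offcut: Bystander, to be left alone: short offcut of the boards' stock, 56 (x) x 72 (y) x 24 mm thick, lying flat. Origin at the centre of its underside.
There are look-alikes about, which are no part of the job. Leave any grey look-alike of the board_short alone. What is shaped like the weight but yellow is not meant.

How it is judged:
On the way, in this order (a step that is already met when the one before it is completed fails the run):
1. the long board lies centred along the stand on both bearers, let go (x of board_long in the frame of stand between -0.015 and 0.015 m and y of board_long in the frame of stand between -0.015 and 0.015 m and z of board_long in the frame of stand between 0.035 and 0.045 m and angle between the x axis of board_long and the x axis of stand, either way round below 0.15 rad and angle between board_long's own z axis and vertical below 0.06 rad and contact force between board_long and the fingers below 0.05 N), for 0.2 s.
2. a sticker lies across the long board above each bearer, both let go ((((x of sticker_a in the frame of stand between 0.04 and 0.07 m and y of sticker_a in the frame of stand between -0.015 and 0.015 m and z of sticker_a in the frame of stand between 0.059 and 0.069 m and angle between the x axis of sticker_a and the y axis of stand, either way round below 0.15 rad and angle between sticker_a's own z axis and vertical below 0.06 rad) and (x of sticker_b in the frame of stand between -0.07 and -0.04 m and y of sticker_b in the frame of stand between -0.015 and 0.015 m and z of sticker_b in the frame of stand between 0.059 and 0.069 m and angle between the x axis of sticker_b and the y axis of stand, either way round below 0.15 rad and angle between sticker_b's own z axis and vertical below 0.06 rad)) or ((x of sticker_a in the frame of stand between -0.07 and -0.04 m and y of sticker_a in the frame of stand between -0.015 and 0.015 m and z of sticker_a in the frame of stand between 0.059 and 0.069 m and angle between the x axis of sticker_a and the y axis of stand, either way round below 0.15 rad and angle between sticker_a's own z axis and vertical below 0.06 rad) and (x of sticker_b in the frame of stand between 0.04 and 0.07 m and y of sticker_b in the frame of stand between -0.015 and 0.015 m and z of sticker_b in the frame of stand between 0.059 and 0.069 m and angle between the x axis of sticker_b and the y axis of stand, either way round below 0.15 rad and angle between sticker_b's own z axis and vertical below 0.06 rad))) and contact force between each of sticker_a, sticker_b and the fingers below 0.05 N), for 0.2 s.
3. the short board lies centred on the stickers, let go (x of board_short in the frame of stand between -0.015 and 0.015 m and y of board_short in the frame of stand between -0.015 and 0.015 m and z of board_short in the frame of stand between 0.077 and 0.087 m and angle between the x axis of board_short and the x axis of stand, either way round below 0.15 rad and angle between board_short's own z axis and vertical below 0.06 rad and contact force between board_short and the fingers below 0.05 N), for 0.2 s.
4. the weight stands on the middle of the short board, let go (x of weight in the frame of stand between -0.015 and 0.015 m and y of weight in the frame of stand between -0.015 and 0.015 m and z of weight in the frame of stand between 0.101 and 0.111 m and angle between weight's own z axis and vertical below 0.06 rad and contact force between weight and the fingers below 0.05 N), for 0.2 s.
At the end, for the whole second after the job is handed in: Stacked in order on the stand: boards and weight within 15 mm of its middle along x and y, a sticker within 15 mm of the middle of each bearer, boards along and stickers across within 0.15 rad, all flat within 0.06 rad, at stack height within 5 mm, released, at rest (x of board_long in the frame of stand between -0.015 and 0.015 m and y of board_long in the frame of stand between -0.015 and 0.015 m and z of board_long in the frame of stand between 0.035 and 0.045 m and angle between the x axis of each of board_long, board_short and the x axis of stand, either way round below 0.15 rad and angle between each of board_long, board_short, weight's own z axis and vertical below 0.06 rad and (((x of sticker_a in the frame of stand between 0.04 and 0.07 m and y of sticker_a in the frame of stand between -0.015 and 0.015 m and z of sticker_a in the frame of stand between 0.059 and 0.069 m and angle between the x axis of sticker_a and the y axis of stand, either way round below 0.15 rad and angle between sticker_a's own z axis and vertical below 0.06 rad) and (x of sticker_b in the frame of stand between -0.07 and -0.04 m and y of sticker_b in the frame of stand between -0.015 and 0.015 m and z of sticker_b in the frame of stand between 0.059 and 0.069 m and angle between the x axis of sticker_b and the y axis of stand, either way round below 0.15 rad and angle between sticker_b's own z axis and vertical below 0.06 rad)) or ((x of sticker_a in the frame of stand between -0.07 and -0.04 m and y of sticker_a in the frame of stand between -0.015 and 0.015 m and z of sticker_a in the frame of stand between 0.059 and 0.069 m and angle between the x axis of sticker_a and the y axis of stand, either way round below 0.15 rad and angle between sticker_a's own z axis and vertical below 0.06 rad) and (x of sticker_b in the frame of stand between 0.04 and 0.07 m and y of sticker_b in the frame of stand between -0.015 and 0.015 m and z of sticker_b in the frame of stand between 0.059 and 0.069 m and angle between the x axis of sticker_b and the y axis of stand, either way round below 0.15 rad and angle between sticker_b's own z axis and vertical below 0.06 rad))) and x of board_short in the frame of stand between -0.015 and 0.015 m and y of board_short in the frame of stand between -0.015 and 0.015 m and z of board_short in the frame of stand between 0.077 and 0.087 m and x of weight in the frame of stand between -0.015 and 0.015 m and y of weight in the frame of stand between -0.015 and 0.015 m and z of weight in the frame of stand between 0.101 and 0.111 m and linear speed of each of board_long, sticker_a, sticker_b, board_short, weight below 0.02 m/s); the robot touches nothing.
It fails at once if the jar is moved (more than 30 mm) (distance of jar from where it was at the start of the episode above 0.03 m).
It fails at once if the offcut is moved (more than 30 mm) (distance of offcut from where it was at the start of the episode above 0.03 m).
It also fails if it takes over 125 s, if anything falls off the work surface, if the arm or the gripper's body presses on something with over 40 N, if the wrist force passes 120 N, or if a joint passes its speed limit or range.

## Working session

There is one attempt and no reset: what is moved stays moved. The work goes in short steps, Python scripts to look and compute and a tool call to move; the robot and the scene stay as the last step left them, time stands still between calls to the robot, and variables do not carry over. Pictures are saved under pics/ and viewed, at most 14 in all, crops included, and the job is handed in when it is done.

Besides the shell and the picture viewer there is one more tool, called after ">>>" by a JSON object that holds its "name" and its "arguments", one argument or row to a line. send_rows: Moves the arm, as the interface text tells. Its arguments: {"type":"object","properties":{"motion":{"type":"array","items":{"type":"array","items":{"type":"number"}}},"force":{"type":"number"}},"required":["motion"]}

```bash
mkdir -p pics
python3 - <<'E'
from workcell import robot, optics
import cv2, numpy as np
np.set_printoptions(precision=4,suppress=True)
print(robot.get_obs(), robot.pinch_z)
for n in ("scene","top"):
    d=optics.get_image(n); cv2.imwrite(f"pics/{n}0.png",d["image"][:,:,::-1])
    print(n,{k:v for k,v in d.items() if k!="image"})
d=optics.get_image("wrist");print({k:v for k,v in d.items() if k!="image"})
E
```

```text
{'time_s': 0.0, 'joint_pos': array([ 1.3041,  0.3218, -0.0701,  1.4517,  0.0226,  1.3708, -0.0569]), 'dq': array([ 0.0007,  0.0004, -0.0003, -0.0004,  0.0012,  0.0005, -0.0025]), 'joint_torque': array([  0.0009, -49.1279,  -0.4034, -31.2523,  -0.0638,   0.0438,
         0.0002]), 'ee_pos': array([ 0.18  , -0.6241,  0.2912]), 'tcp_rot': array([ 0.9902,  0.14  , -0.0002, -0.0009]), 'contact_force': array([1.0276, 0.3518, 0.4271]), 'moment': array([0.0096, 0.0121, 0.0392]), 'grasp_force': 0.0, 'width': 1.0023861577184037} 0.051
scene {'camera_matrix': array([[366.6399,   0.    , 319.0523],
       [  0.    , 366.6399, 186.6824],
       [  0.    ,   0.    ,   1.    ]]), 'extrinsics': array([[ 0.2749,  0.9614, -0.012 , -0.0659],
       [-0.5373,  0.1639,  0.8273,  0.22  ],
       [ 0.7973, -0.221 ,  0.5616, -1.4962],
       [ 0.    ,  0.    ,  0.    ,  1.    ]])}
top {'camera_matrix': array([[493.2515,   0.    , 319.4968],
       [  0.    , 493.2515, 195.3817],
       [  0.    ,   0.    ,   1.    ]]), 'extrinsics': array([[-0.0099, -0.9999, -0.0051, -0.0637],
       [ 0.9937, -0.0104,  0.112 , -0.4997],
       [-0.112 , -0.0039,  0.9937, -1.5303],
       [ 0.    ,  0.    ,  0.    ,  1.    ]])}
{'camera_matrix': array([[311.4844,   0.    , 320.7996],
       [  0.    , 311.4844, 196.3469],
       [  0.    ,   0.    ,   1.    ]]), 'hand_eye': array([[-0.0006,  0.9598,  0.2806,  0.0779],
       [ 1.    ,  0.0007, -0.0004,  0.0004],
       [-0.0006,  0.2806, -0.9598, -0.0932],
       [ 0.    ,  0.    ,  0.    ,  1.    ]])}
```

View pics/scene0.png

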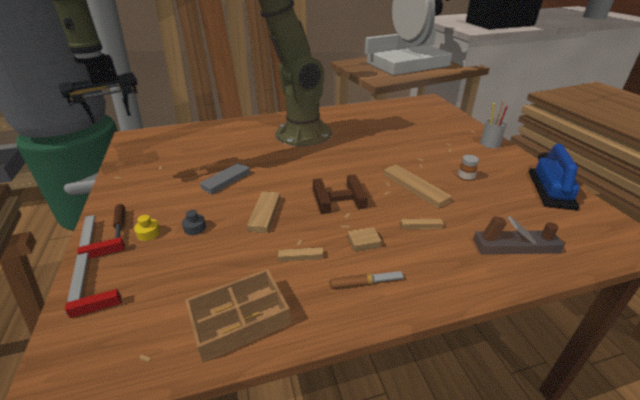

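View pics/top0.png

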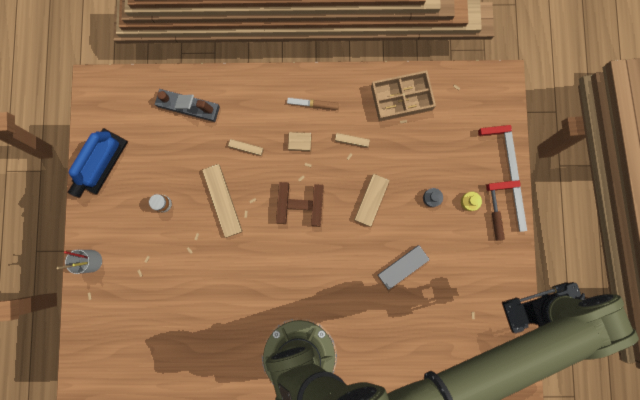

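Top view: there are two candidates for the short board. The pale oak one at (372,200) fits; the grey one at (403,267) is the look-alike. For the weight, the dark iron one at (433,198) is meant, not the yellow one at (472,201). The long board is at (222,201), the stickers at (246,147) and (352,141), the offcut at (300,141), the stand at (300,204) and the jar at (159,203). I'll confirm these in an enlarged crop and measure.

```bash
cat > h.py <<'E'
import cv2, numpy as np
from workcell import robot, optics
from scipy.spatial.transform import Rotation as R
np.set_printoptions(precision=4,suppress=True)
F=np.diag([1,-1,-1.])
def cam(name):
    o=robot.get_obs(); d=optics.get_image(name); K=d["camera_matrix"]
    if name=="wrist":
        T=np.eye(4);T[:3,:3]=R.from_quat(o["tcp_rot"]).as_matrix();T[:3,3]=o["ee_pos"]
        T=T@d["hand_eye"]
    else: T=np.linalg.inv(d["extrinsics"])
    return d["image"],K,T          # T: camera->world
def ray(px,K,T):
    px=np.atleast_2d(px).astype(float)
    v=np.c_[px,np.ones(len(px))]@np.linalg.inv(K).T@F@T[:3,:3].T
    return T[:3,3],v
def onplane(px,z,K,T):
    c,v=ray(px,K,T); return c+v*((z-c[2])/v[:,2])[:,None]
def tri(p1,c1,p2,c2):
    (a,u),(b,w)=ray(p1,*c1),ray(p2,*c2); u,w=u[0],w[0]
    s=np.linalg.lstsq(np.c_[u,-w],b-a,rcond=None)[0]
    P,Q=a+u*s[0],b+w*s[1]; return (P+Q)/2,np.linalg.norm(P-Q)
def proj(P,K,T):
    p=(np.atleast_2d(P)-T[:3,3])@T[:3,:3]@F@K.T; return p[:,:2]/p[:,2:]
E
python3 - <<'E'
from h import *
im,K,T=cam("top"); sc,Ks,Ts=cam("scene")
print("campos",T[:3,3],Ts[:3,3])
hsv=cv2.cvtColor(im,cv2.COLOR_RGB2HSV)
for n,p in dict(table=(260,250),long=(222,201),sa=(246,147),offc=(300,141),stand=(283,200),rail=(300,205),w=(433,190)).items(): print(n,hsv[p[1],p[0]])
c=im[120:295,140:490]; cv2.imwrite("pics/crop.png",cv2.resize(c,(790,395),interpolation=cv2.INTER_CUBIC)[:,:,::-1])
# pixel guesses top / scene -> triangulation
for n,a,b in [("long",(222,201),(417,184)),("short",(372,200),(264,209)),("stand",(300,204),(341,192)),("sa",(246,147),(422,223)),("sb",(352,141),(301,253)),("weight",(433,195),(193,218)),("jar",(158,201),(469,161)),("offcut",(300,141),(364,238))]:
    print(n,tri(a,(K,T),b,(Ks,Ts)))
E
```

```text
campos [ 0.3244 -0.0749  1.5763] [ 1.3293 -0.3034  0.6575]
table [ 13 127 173]
long [ 18  87 197]
sa [ 18  86 205]
offc [ 18  88 196]
stand [ 10 136 105]
rail [ 11 133 111]
w [100   8 101]
long (array([0.4877, 0.2461, 0.0118]), np.float64(0.007644030439344566))
short (array([ 0.4838, -0.2343,  0.0176]), np.float64(0.0018556295605801404))
stand (array([ 0.4741, -0.0025,  0.0228]), np.float64(0.008861238121060749))
sa (array([0.6618, 0.1693, 0.0104]), np.float64(0.004177374563052111))
sb (array([ 0.6776, -0.1738,  0.009 ]), np.float64(0.0037792577843502465))
weight (array([ 0.4954, -0.4249,  0.0382]), np.float64(0.000547384623277625))
jar (array([0.4828, 0.4302, 0.0617]), np.float64(0.0007514234478832804))
offcut (array([ 0.6781, -0.0061,  0.0156]), np.float64(0.0030126104749209313))
```

View pics/crop.png

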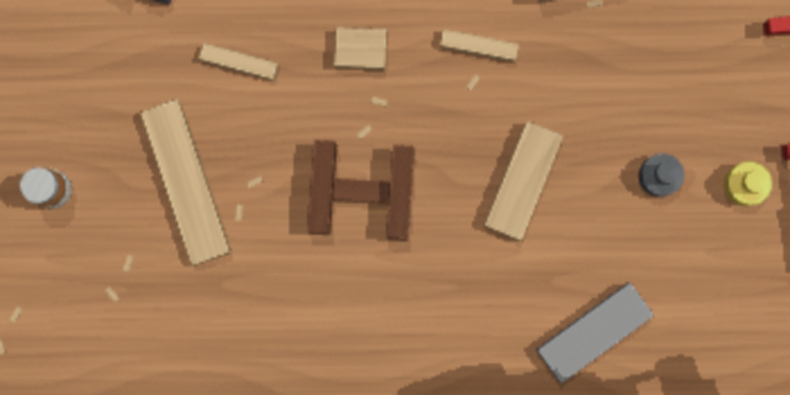

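The crop confirms the pieces: pale long board, pale short board, two stickers, offcut, H-shaped stand and dark weight. The grey block and yellow weight stay alone. Next I'll segment for accurate poses.

```bash
cat >> h.py <<'E'
def wood(im,minA=150):
    hsv=cv2.cvtColor(im,cv2.COLOR_RGB2HSV)
    m=cv2.inRange(hsv,(15,50,150),(24,108,255))
    m=cv2.morphologyEx(m,cv2.MORPH_OPEN,np.ones((3,3),np.uint8))
    cs,_=cv2.findContours(m,cv2.RETR_EXTERNAL,cv2.CHAIN_APPROX_NONE)
    return [c[:,0,:] for c in cs if cv2.contourArea(c)>minA]
def rect(c,z,K,T):
    P=onplane(c,z,K,T)[:,:2]
    (x,y),(a,b),t=cv2.minAreaRect((P*1000).astype(np.float32))
    if a<b: a,b,t=b,a,t+90
    return np.array([x,y,a,b,(t+90)%180-90])
E
python3 - <<'E'
from h import *
im,K,T=cam("top")
for c in wood(im):
    u=c.mean(0)
    if 130<u[1]<260 and 180<u[0]<420: print(u, "z24",rect(c,.024,K,T),"z18",rect(c,.018,K,T)[:4])
px=np.array([(317,142),(336,142),(329,233),(308,233),(393,147),(413,147),(408,239),(387,239)])*350/790.+[140,120]
P=onplane(px,.04,K,T);print(P,P.mean(0))
E
```

```text
[371.8917 199.5   ] z24 [ 485.503  -234.5126  160.1327   55.5009  -23.2473] z18 [ 486.1255 -235.1295  160.7516   55.7154]
[221.4024 200.0244] z24 [488.6668 242.6832 231.9039  56.1605  18.8284] z18 [489.3016 243.9107 232.8003  56.3776]
[245.473  146.5946] z24 [659.6318 167.9043 110.3884  23.9061  73.9607] z18 [660.9274 168.8429 110.8151  23.9985]
[352.0395 139.2105] z24 [ 679.3193 -175.1179  109.409    23.7519   77.8389] z18 [ 680.6909 -175.5052  109.8319   23.8437]
[299.2933 140.6533] z24 [676.9052  -6.2198  71.5865  54.7055  85.1955] z18 [678.2675  -5.9543  71.8632  54.9169]
[[ 0.5384  0.0536  0.04  ]
 [ 0.5381  0.0271  0.04  ]
 [ 0.4115  0.0372  0.04  ]
 [ 0.4118  0.0662  0.04  ]
 [ 0.5303 -0.0522  0.04  ]
 [ 0.53   -0.08    0.04  ]
 [ 0.4021 -0.0718  0.04  ]
 [ 0.4024 -0.0428  0.04  ]] [ 0.4706 -0.0079  0.04  ]
```

```bash
cat >> h.py <<'E'
def down(yaw):  # tool pointing down, tool x at world yaw (deg)
    return R.from_euler('z',yaw,degrees=True)*R.from_euler('x',180,degrees=True)
def plan(*wps):
    """wps: (x,y,z mm, yaw deg) ; prints tool shifts (mm) and turns for each call"""
    o=robot.get_obs(); p=o["ee_pos"]*1000; r=R.from_quat(o["tcp_rot"])
    for w in wps:
        q=np.array(w[:3],float); s=down(w[3]); rv=(s*r.inv()).as_rotvec()
        n=max(1,int(np.ceil(max(np.linalg.norm(q-p)/205,np.degrees(np.linalg.norm(rv))/35.5))))
        for i in range(n):
            p2=p+(q-p)/(n-i); rv=(s*r.inv()).as_rotvec(); r2=R.from_rotvec(rv/(n-i))*r
            print(f"to {w}", "d",np.round(r.inv().apply(p2-p),1),"rv",np.round((r.inv()*r2).as_rotvec(),4)); p,r=p2,r2
def st():
    o=robot.get_obs(); x=R.from_quat(o["tcp_rot"]).as_matrix()
    print("t",o["time_s"],"tcp",o["ee_pos"]*1000,"yaw",np.degrees(np.arctan2(x[1,0],x[0,0])),"zax",x[:,2],"F",o["contact_force"],"w",o["width"],o["grasp_force"],"j",o["joint_pos"])
E
python3 -c "
from h import *
st(); plan((420,-400,300,18.8),(500,-10,300,18.8))"
```

```text
t 0.3 tcp [ 180.0597 -624.4413  291.8925] yaw 16.09026378642519 zax [-0.0002  0.0005 -1.    ] F [-0.5482 -0.3963  0.8308] w 0.9994947428600589 0.0 j [ 1.3041  0.3213 -0.0701  1.4509  0.0226  1.3708 -0.0569]
to (420, -400, 300, 18.8) d [146.4 -74.6  -4. ] rv [-0.0003  0.     -0.0236]
to (420, -400, 300, 18.8) d [148.1 -71.1  -4. ] rv [-0.0003  0.     -0.0236]
to (500, -10, 300, 18.8) d [ 100.7 -171.7   -0. ] rv [0. 0. 0.]
to (500, -10, 300, 18.8) d [ 100.7 -171.7   -0. ] rv [0. 0. 0.]
```

>>> {"name": "send_rows", "arguments": {
  "motion": [
    [30,-15,-1,0,0,0,1],
    [60,-30,-2,0,0,-0.01,1],
    [90,-45,-3,0,0,-0.02,1],
    [120,-60,-4,0,0,-0.02,1],
    [146,-75,-4,0,0,-0.024,1]
  ]
}}

```text
time_s: 0.72
ee_pos: [0.3015, -0.5104, 0.2965]
tcp_rot: [0.988, 0.152, 0.0, 0.0]
contact_force: [0.9, 0.3, 0.1]
width: 1.0
grasp_force: 0.0
```

>>> {"name": "send_rows", "arguments": {
  "motion": [
    [30,-15,-1,0,0,0,1],
    [60,-30,-2,0,0,-0.01,1],
    [90,-45,-3,0,0,-0.02,1],
    [120,-60,-4,0,0,-0.02,1],
    [148,-71,-4,0,0,-0.024,1]
  ]
}}

```text
time_s: 1.13
ee_pos: [0.4209, -0.3979, 0.3008]
tcp_rot: [0.986, 0.164, 0.0, 0.0]
contact_force: [0.2, 0.2, -0.8]
width: 1.002
grasp_force: 0.0
```

>>> {"name": "send_rows", "arguments": {
  "motion": [
    [20,-34,0,0,0,0,1],
    [40,-68,0,0,0,0,1],
    [60,-102,0,0,0,0,1],
    [80,-137,0,0,0,0,1],
    [101,-172,0,0,0,0,1]
  ]
}}

```text
time_s: 1.55
ee_pos: [0.4594, -0.2027, 0.3003]
tcp_rot: [0.987, 0.163, -0.0, 0.0]
contact_force: [1.4, -0.8, 1.1]
width: 1.002
grasp_force: 0.0
```

>>> {"name": "send_rows", "arguments": {
  "motion": [
    [20,-34,0,0,0,0,1],
    [40,-68,0,0,0,0,1],
    [60,-102,0,0,0,0,1],
    [80,-137,0,0,0,0,1],
    [101,-172,0,0,0,0,1]
  ]
}}

```text
time_s: 1.97
ee_pos: [0.4994, -0.0073, 0.3006]
tcp_rot: [0.987, 0.163, 0.0, 0.001]
contact_force: [0.4, -0.6, 0.0]
width: 1.001
grasp_force: 0.0
```

>>> {"name": "send_rows", "arguments": {
  "motion": [
    [0,0,0,0,0,0,1],
    [0,0,0,0,0,0,1],
    [0,0,0,0,0,0,1]
  ]
}}

```text
time_s: 2.22
ee_pos: [0.4995, -0.0097, 0.3002]
tcp_rot: [0.987, 0.164, -0.0, 0.0]
contact_force: [0.7, -1.5, 0.5]
width: 0.996
grasp_force: 0.0
```

Run:
```python
from h import *
st(); im,K,T=cam("wrist"); np.savez("w1.npz",K=K,T=T,im=im)
cv2.imwrite("pics/w1.png",im[:,:,::-1])
for c in wood(im): print(c.mean(0),rect(c,.024,K,T),rect(c,.018,K,T))
```

```text
t 2.2167 tcp [499.4706  -9.6571 300.167 ] yaw 18.84317011796688 zax [-0.0002 -0.0009 -1.    ] F [ 0.7259 -1.5085  0.4771] w 0.9960439336764535 0.0 j [ 0.588   0.0227 -0.6259  1.7843  0.0146  1.3392 -1.283 ]
```

View pics/w1.png

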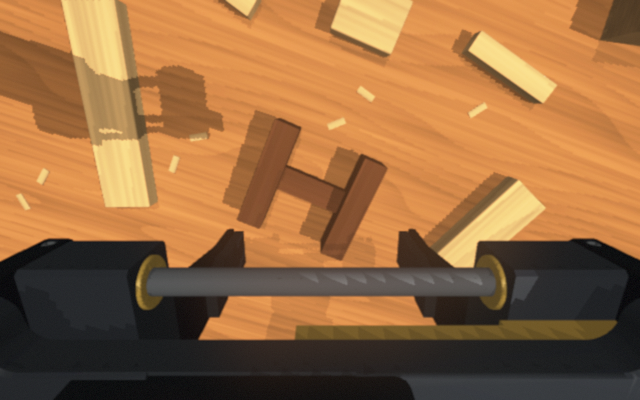

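The wrist view shows the H stand centred at about (311,185), with the long board at the left (110,110). I'll fit the stand silhouette model in both the top and wrist views, including its height.

```bash
cat > standfit.py <<'E'
from h import *
from scipy.optimize import minimize
w=np.load("w1.npz"); views=[(w["im"],w["K"],w["T"]), cam("top")]
def box(cx,cy,lx,ly,h):
    return np.array([[cx+i*lx/2,cy+j*ly/2,k*h] for i in(-1,1) for j in(-1,1) for k in(0,1)])
def sil(p,K,T,shape,S=4):
    x,y,a,h=p; Rz=R.from_euler('z',a).as_matrix(); m=np.zeros(shape,np.uint8)
    for B in (box(.055,0,.03,.13,h),box(-.055,0,.03,.13,h),box(0,0,.08,.024,h/2)):
        q=proj(B@Rz.T+[x,y,0],K,T)*16
        cv2.fillConvexPoly(m,cv2.convexHull(q.round().astype(np.int32)),255,cv2.LINE_AA,4)
    return m
data=[]
for n,(im,K,T) in enumerate(views):
    hsv=cv2.cvtColor(im,cv2.COLOR_RGB2HSV).astype(int)
    c=proj([[.4706,-.0079,.02]],K,T)[0]; r=110 if n==0 else 36
    yy,xx=np.mgrid[:400,:640]; roi=(abs(xx-c[0])<r)&(abs(yy-c[1])<r)
    if n==0: roi&=(yy<262)&~((yy>225)&((xx<246)|(xx>396)))
    V=im.max(2); print(n,np.histogram(V[roi],bins=range(0,260,20))[0])
    data.append((V,roi,K,T))
thr=[150,125]
import sys
if len(sys.argv)>1: thr=[int(a) for a in sys.argv[1:]]
dd=[]
for (V,roi,K,T),t in zip(data,thr):
    m=((V<t)&roi).astype(np.uint8)*255; dd.append((m,roi,K,T))
def cost(p,sel=(0,1)):
    q=(p[0]/1000,p[1]/1000,p[2]/100,p[3]/1000); s=0
    for i in sel:
        m,roi,K,T=dd[i]; g=sil(q,K,T,m.shape)
        s+=np.abs(g[roi].astype(float)-m[roi]).sum()/m.sum()
    return s
for sel in ((0,1),(0,),(1,)):
    r=minimize(cost,[471,-8,148.,40],args=(sel,),method="Nelder-Mead",options=dict(initial_simplex=np.array([471,-8,148,40])+np.array([[0,0,0,0],[6,0,0,0],[0,6,0,0],[0,0,6,0],[0,0,0,8]])))
    print(sel,r.x,np.degrees(r.x[2]/100),r.fun)
m,roi,K,T=dd[0]; x=r.x
o=np.hstack([np.dstack([m]*3)[90:280,215:405],np.dstack([sil((x[0]/1e3,x[1]/1e3,x[2]/100,x[3]/1e3),K,T,m.shape)]*3)[90:280,215:405],views[0][0][90:280,215:405,::-1]])
cv2.imwrite("pics/fit.png",o)
for n,p in dict(btop=(262,185),shadow=(240,170),table=(400,200)).items(): print(n,views[0][0][p[1],p[0]])
E
python3 standfit.py
```

```text
0 [    0     0     0   205   439   710  5811  3111  1771  1360  9328 13987]
1 [   0   30  188  521  605 1518 1247  276  734   65    0    0]
(0, 1) [473.6523  -5.1475 149.0412  35.7684] 85.39430115470498 0.7971028656245733
(0,) [473.0578  -5.1311 149.2543  35.1474] 85.51642695015845 0.09831074205234665
(1,) [ 427.0903    7.6871  108.0804 1326.0507] 61.92551919931952 0.19332998156527567
btop [137  83  50]
shadow [164 106  58]
table [214 137  75]
```

View pics/fit.png

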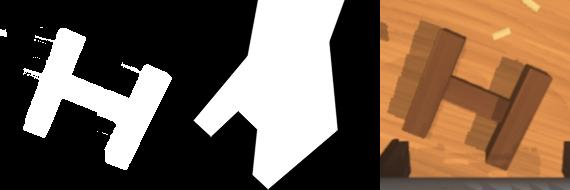

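The wrist mask on the left is clean. The top mask swallowed shadow, so its fit ran off. Refit with better thresholds.

```bash
python3 - <<'E'
from workcell import optics
im=optics.get_image("top")["image"]; import numpy as np
print(im[204:205,270:330].max(2), im[190,270:330].max(2))
E
for t in 112 118; do python3 standfit.py 145 $t | grep '^('; done
```

```text
(0, 1) [473.5631  -4.6968 149.4977  36.241 ] 85.6558858427671 0.8771098835479733
(0,) [473.5896  -5.3043 149.7169  35.7165] 85.78148691089523 0.06262415293965196
(1,) [440.6528   6.6315 160.5586 181.1286] 91.99330869406 0.5863709418193507
(0, 1) [473.3759  -4.8548 149.4669  35.7936] 85.63823644077948 0.7984168554385032
(0,) [473.5896  -5.3043 149.7169  35.7165] 85.78148691089523 0.06262415293965196
(1,) [449.6982  -1.8847 144.0324 492.6144] 82.52447455755781 0.4817641920115107Traceback (most recent call last):
  File "<stdin>", line 3, in <module>
    return umr_maximum(a, axis, None, out, keepdims, initial, where)
numpy.exceptions.AxisError: axis 2 is out of bounds for array of dimension 2
```

```bash
python3 -c "
from h import *
plan((445,228,330,18.8))"
```

```text
to (445, 228, 330, 18.8) d [  12.4 -121.7  -15. ] rv [ 0.0001  0.0001 -0.001 ]
to (445, 228, 330, 18.8) d [  12.5 -121.7  -14.9] rv [ 0.0001  0.0001 -0.001 ]
```

>>> {"name": "send_rows", "arguments": {
  "motion": [
    [3,-25,-3,0,0,0,1],
    [6,-50,-6,0,0,0,1],
    [8,-75,-9,0,0,0,1],
    [10,-100,-12,0,0,0,1],
    [12,-122,-15,0,0,0,1]
  ]
}}

```text
time_s: 2.88
ee_pos: [0.4711, 0.111, 0.3154]
tcp_rot: [0.987, 0.163, 0.0, 0.0]
contact_force: [0.4, 0.6, 0.4]
width: 1.001
grasp_force: 0.0
```

>>> {"name": "send_rows", "arguments": {
  "motion": [
    [4,-35,-5,0,0,0,1],
    [8,-70,-10,0,0,0,1],
    [12,-122,-15,0,0,0,1],
    [12,-122,-15,0,0,0,1],
    [12,-122,-15,0,0,0,1]
  ]
}}

```text
time_s: 3.3
ee_pos: [0.442, 0.2335, 0.331]
tcp_rot: [0.986, 0.167, 0.001, -0.001]
contact_force: [-1.0, -0.3, 0.1]
width: 1.0
grasp_force: 0.0
```

>>> {"name": "send_rows", "arguments": {
  "motion": [
    [0,0,0,0,0,0,1],
    [0,0,0,0,0,0,1]
  ]
}}

```text
time_s: 3.47
ee_pos: [0.4442, 0.2277, 0.3299]
tcp_rot: [0.987, 0.162, -0.0, 0.0]
contact_force: [-0.3, -0.3, -0.1]
width: 0.999
grasp_force: 0.0
```

Run:
```python
from h import *
st(); im,K,T=cam("wrist"); np.savez("w2.npz",K=K,T=T,im=im)
cv2.imwrite("pics/w2.png",im[:,:,::-1])
c0=proj([[.4887,.2427,.024]],K,T)[0]; print(c0)
hsv=cv2.cvtColor(im,cv2.COLOR_RGB2HSV); i,j=c0.round().astype(int); print(hsv[j,i],hsv[j,i-70],hsv[j-40,i])
```

```text
t 3.4667 tcp [444.2121 227.7075 329.8726] yaw 18.681402859157124 zax [-0.0004 -0.001  -1.    ] F [-0.311  -0.2748 -0.0625] w 0.9991018074539216 0.0 j [ 0.3479  0.0175 -0.8743  1.7324  0.0143  1.3988 -1.7735]
[320.1429 130.7786]
[ 21 119 246] [ 14 166 226] [ 21 119 246]
```

View pics/w2.png

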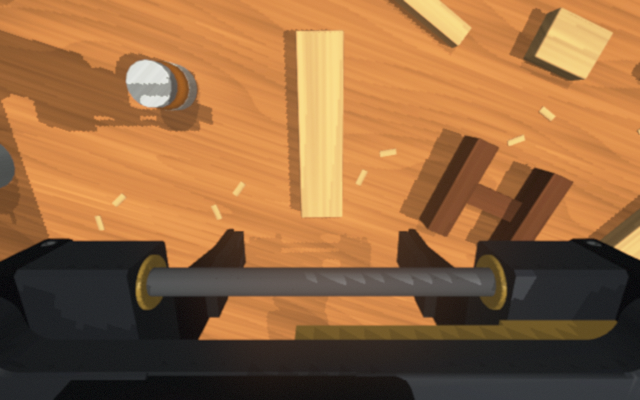

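The long board spans cols 297-343 and rows 31-217, and the jar is far left at (150,85). Measuring it here and against the top view.

```bash
sed -i 's/(15,50,150),(24,108,255)/lo,hi/; s/def wood(im,minA=150)/def wood(im,minA=150,lo=(15,50,150),hi=(24,108,255))/' h.py
cat >> h.py <<'E'
WR=dict(minA=800,lo=(17,70,150),hi=(28,142,255))
E
python3 - <<'E'
from h import *
w=np.load("w2.npz"); im,K,T=w["im"],w["K"],w["T"]
for c in wood(im,**WR):
    print(c.mean(0),rect(c,.024,K,T),rect(c,.018,K,T)[:4])
    if c.min()>0 and abs(c.mean(0)[0]-320)<40:
        t,Kt,Tt=cam("top"); 
        ct=np.array(cv2.minAreaRect(c)[0]); b=proj([[.4887,.2427,.024]],Kt,Tt)
        print("tri",tri(ct,(K,T),b,(Kt,Tt)))
E
```

```text
[320.4714 122.2643] [488.5014 242.5207 228.1125  54.7572  19.7438] [488.0549 242.3723 231.5425  55.5805]
tri (array([ 0.4938,  0.2479, -0.008 ]), np.float64(0.004356006027730931))
[572.6856  43.5   ] [677.2157  -5.3601  71.4695  55.2806  87.1142] [679.6068  -9.2358  72.5442  56.1119]
[437.9225  16.7042] [655.1512 156.8549  80.2763  23.3252  74.0381] [657.2106 155.4184  81.4834  23.6759]
```

```bash
python3 -c "
from h import *
plan((488.6,242.6,150,19.3),(488.6,242.6,75,19.3),(488.6,242.6,180,19.3),(473,-6,180,85.6),(473,-6,120,85.6))"
```

```text
to (488.6, 242.6, 150, 19.3) d [ 47.   -0.2 179.8] rv [ 0.0006  0.0008 -0.0116]
to (488.6, 242.6, 75, 19.3) d [ 0. -0. 75.] rv [ 0.  0. -0.]
to (488.6, 242.6, 180, 19.3) d [   0.    0. -105.] rv [-0. -0.  0.]
to (473, -6, 180, 85.6) d [-48.4 114.7   0. ] rv [ 0.      0.     -0.5786]
to (473, -6, 180, 85.6) d [-103.3   69.6    0. ] rv [ 0.      0.     -0.5786]
to (473, -6, 120, 85.6) d [ 0. -0. 60.] rv [-0. -0.  0.]
```

>>> {"name": "send_rows", "arguments": {
  "motion": [
    [12,0,36,0,0,-0.01,1],
    [24,0,72,0,0,-0.012,1],
    [36,0,108,0,0,-0.012,1],
    [47,0,145,0,0,-0.012,1],
    [47,0,180,0,0,-0.012,1]
  ]
}}

```text
time_s: 3.98
ee_pos: [0.4901, 0.2432, 0.148]
tcp_rot: [0.986, 0.168, 0.0, -0.0]
contact_force: [0.5, -0.2, 1.2]
width: 1.001
grasp_force: 0.0
```

>>> {"name": "send_rows", "arguments": {
  "motion": [
    [0,0,25,0,0,0,1],
    [0,0,50,0,0,0,1],
    [0,0,65,0,0,0,1],
    [0,0,75,0,0,0,1],
    [0,0,75,0,0,0,1]
  ]
}}

```text
time_s: 4.4
ee_pos: [0.4872, 0.2428, 0.0729]
tcp_rot: [0.986, 0.169, -0.002, 0.001]
contact_force: [-0.3, -0.1, 0.0]
width: 0.996
grasp_force: 0.0
```

>>> {"name": "send_rows", "arguments": {
  "motion": [
    [0,0,0,0,0,0,0.3],
    [0,0,0,0,0,0,0.3],
    [0,0,0,0,0,0,0.3],
    [0,0,0,0,0,0,0.3],
    [0,0,0,0,0,0,0.3]
  ],
  "force": 35
}}

```text
time_s: 4.82
ee_pos: [0.4885, 0.2449, 0.0761]
tcp_rot: [0.986, 0.17, 0.001, 0.0]
contact_force: [0.3, 0.5, -0.3]
width: 0.707
grasp_force: 0.0
```

>>> {"name": "send_rows", "arguments": {
  "motion": [
    [0,0,0,0,0,0,0.3],
    [0,0,0,0,0,0,0.3],
    [0,0,0,0,0,0,0.3],
    [0,0,0,0,0,0,0.3]
  ]
}}

```text
time_s: 5.15
ee_pos: [0.4885, 0.2445, 0.0759]
tcp_rot: [0.986, 0.169, 0.0, 0.0]
contact_force: [-0.3, -2.6, 4.5]
width: 0.639
grasp_force: 35.0
```

>>> {"name": "send_rows", "arguments": {
  "motion": [
    [0,0,-15,0,0,0,0.3],
    [0,0,-40,0,0,0,0.3],
    [0,0,-70,0,0,0,0.3],
    [0,0,-95,0,0,0,0.3],
    [0,0,-105,0,0,0,0.3]
  ]
}}

```text
time_s: 5.57
ee_pos: [0.4889, 0.2459, 0.1831]
tcp_rot: [0.985, 0.17, 0.002, -0.001]
contact_force: [1.3, 0.5, -1.5]
width: 0.641
grasp_force: 35.0
```

```bash
python3 -c "
from h import *
st()
plan((473,-6,180,85.6),(473,-6,120,85.6))"
```

```text
t 5.5667 tcp [488.9234 245.942  183.1089] yaw 19.55167026024336 zax [ 0.004   0.0018 -1.    ] F [ 1.2985  0.5033 -1.4775] w 0.6409231309001483 34.99635636806488 j [ 0.2461  0.2898 -0.8684  1.8207  0.2436  1.1377 -1.9337]
to (473, -6, 180, 85.6) d [-49.7 116.    1.3] rv [ 0.0011 -0.002  -0.5764]
to (473, -6, 180, 85.6) d [-104.9   70.2    1.4] rv [ 0.0011 -0.002  -0.5764]
to (473, -6, 120, 85.6) d [ 0. -0. 60.] rv [-0.  0.  0.]
```

>>> {"name": "send_rows", "arguments": {
  "motion": [
    [-10,23,0,0,0,-0.115,0.3],
    [-20,46,0,0,0,-0.23,0.3],
    [-30,70,0,0,0,-0.346,0.3],
    [-40,93,1,0,0,-0.462,0.3],
    [-50,116,1,0,0,-0.576,0.3]
  ]
}}

```text
time_s: 5.98
ee_pos: [0.4786, 0.1174, 0.1779]
tcp_rot: [0.895, 0.445, -0.001, -0.0]
contact_force: [0.7, -1.0, -1.7]
width: 0.64
grasp_force: 35.0
```

>>> {"name": "send_rows", "arguments": {
  "motion": [
    [-21,14,0,0,0,-0.115,0.3],
    [-42,28,0,0,0,-0.23,0.3],
    [-63,42,0,0,0,-0.346,0.3],
    [-84,56,0,0,0,-0.462,0.3],
    [-105,70,1,0,0,-0.576,0.3]
  ]
}}

```text
time_s: 6.4
ee_pos: [0.4704, -0.0084, 0.1773]
tcp_rot: [0.732, 0.681, -0.0, -0.0]
contact_force: [0.1, 0.4, -1.9]
width: 0.641
grasp_force: 35.0
```

>>> {"name": "send_rows", "arguments": {
  "motion": [
    [0,0,0,0,0,0,0.3],
    [0,0,0,0,0,0,0.3],
    [0,0,0,0,0,0,0.3]
  ]
}}

```text
time_s: 6.65
ee_pos: [0.4708, -0.0066, 0.1775]
tcp_rot: [0.735, 0.679, -0.0, -0.001]
contact_force: [0.4, 0.8, -1.5]
width: 0.641
grasp_force: 35.0
```

Run:
```python
from h import *
st()
plan((473,-6,140,85.6),(473,-6,118,85.6))
im,K,T=cam("wrist"); cv2.imwrite("pics/w3.png",im[:,:,::-1])
```

```text
t 6.65 tcp [470.8437  -6.6019 177.5304] yaw 85.46584663883078 zax [-0.001   0.0009 -1.    ] F [ 0.3991  0.754  -1.4654] w 0.6405726801716954 34.996413588523865 j [ 0.8273  0.0941 -0.8945  1.9954  0.0817  1.0895 -0.1821]
to (473, -6, 140, 85.6) d [ 0.7  2.1 37.5] rv [-0.0011 -0.0008 -0.0023]
to (473, -6, 118, 85.6) d [ 0. -0. 22.] rv [0. 0. 0.]
```

View pics/w3.png

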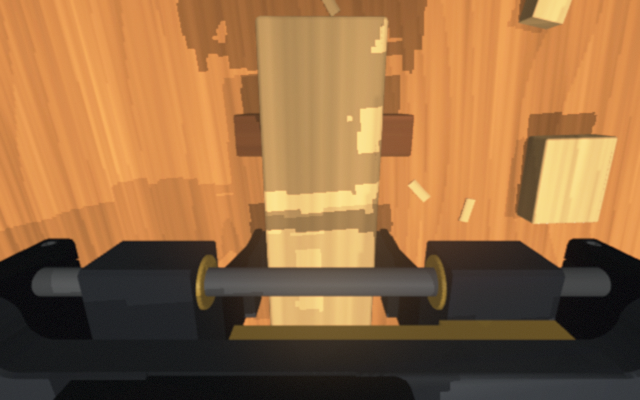

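The board is held square: its centre (col 323) matches the bearer centre (col 324). Lowering.

>>> {"name": "send_rows", "arguments": {
  "motion": [
    [1,2,15,0,0,0,0.3],
    [1,2,30,0,0,0,0.3],
    [1,2,42,0,0,0,0.3],
    [1,2,52,0,0,0,0.3],
    [1,2,57,0,0,0,0.3]
  ]
}}

```text
time_s: 7.12
ee_pos: [0.4725, -0.0055, 0.1197]
tcp_rot: [0.734, 0.679, -0.001, -0.001]
contact_force: [0.6, -0.2, -1.7]
width: 0.643
grasp_force: 35.0
```

>>> {"name": "send_rows", "arguments": {
  "motion": [
    [0,0,1,0,0,0,0.3],
    [0,0,2,0,0,0,0.3],
    [0,0,3,0,0,0,0.3],
    [0,0,3,0,0,0,0.3]
  ]
}}

```text
time_s: 7.45
ee_pos: [0.4738, -0.0064, 0.1186]
tcp_rot: [0.734, 0.679, 0.0, 0.0]
contact_force: [-0.5, 1.0, -2.8]
width: 0.642
grasp_force: 35.0
```

>>> {"name": "send_rows", "arguments": {
  "motion": [
    [0,0,1,0,0,0,0.3],
    [0,0,2,0,0,0,0.3],
    [0,0,2,0,0,0,0.3]
  ]
}}

```text
time_s: 7.7
ee_pos: [0.4734, -0.0065, 0.1163]
tcp_rot: [0.734, 0.679, -0.0, 0.0]
contact_force: [-0.4, -1.1, -1.7]
width: 0.638
grasp_force: 35.0
```

>>> {"name": "send_rows", "arguments": {
  "motion": [
    [0,0,0,0,0,0,0.3],
    [0,0,1,0,0,0,0.3],
    [0,0,1,0,0,0,0.3]
  ]
}}

```text
time_s: 7.95
ee_pos: [0.4736, -0.0064, 0.1159]
tcp_rot: [0.734, 0.679, -0.0, 0.0]
contact_force: [-2.3, 0.5, 4.6]
width: 0.638
grasp_force: 35.0
```

Contact. Release and lift, then plan for sticker A.

>>> {"name": "send_rows", "arguments": {
  "motion": [
    [0,0,0,0,0,0,1],
    [0,0,0,0,0,0,1],
    [0,0,0,0,0,0,1],
    [0,0,0,0,0,0,1],
    [0,0,0,0,0,0,1]
  ]
}}

```text
time_s: 8.37
ee_pos: [0.4734, -0.0064, 0.1152]
tcp_rot: [0.734, 0.679, 0.0, 0.0]
contact_force: [0.1, -0.4, 0.5]
width: 0.929
grasp_force: 0.0
```

>>> {"name": "send_rows", "arguments": {
  "motion": [
    [0,0,-15,0,0,0,1],
    [0,0,-50,0,0,0,1],
    [0,0,-90,0,0,0,1],
    [0,0,-130,0,0,0,1],
    [0,0,-165,0,0,0,1]
  ]
}}

```text
time_s: 8.78
ee_pos: [0.4734, -0.0059, 0.2826]
tcp_rot: [0.734, 0.679, 0.0, 0.001]
contact_force: [0.8, -0.5, 0.2]
width: 0.997
grasp_force: 0.0
```

Run:
```python
from h import *
st()
im,K,T=cam("wrist"); cv2.imwrite("pics/w4.png",im[:,:,::-1])
for c in wood(im,**WR): print(c.mean(0),c.min(0),c.max(0),rect(c,.064,K,T))
plan((661,110,280,74))
```

```text
t 8.7833 tcp [473.3998  -5.9352 282.62  ] yaw 85.56538063459654 zax [ 0.0012 -0.0005 -1.    ] F [ 0.8413 -0.4992  0.2263] w 0.9972209773050538 0.0 j [ 0.8795 -0.0332 -0.8932  1.8594 -0.0263  1.3019 -0.0838]
[312.2135 322.4045] [281 306] [353 339] [ 455.0924 -186.926    77.6454   49.3311  -23.0598]
[497.8791 159.4372] [471 129] [526 191] [654.7681   3.1448  63.2148  49.28    87.1291]
[320.5888 164.7325] [292  66] [350 267] [474.8369   1.4504 208.5658  54.947   85.3432]
[481.5571  23.4857] [464   0] [500  49] [629.8405 129.0008  43.0035  20.6839  73.7385]
to (661, 110, 280, 74) d [64.8 87.3  5.4] rv [0.0058 0.0006 0.101 ]
to (661, 110, 280, 74) d [73.3 80.4  4.9] rv [0.0058 0.0006 0.101 ]
```

View pics/w4.png

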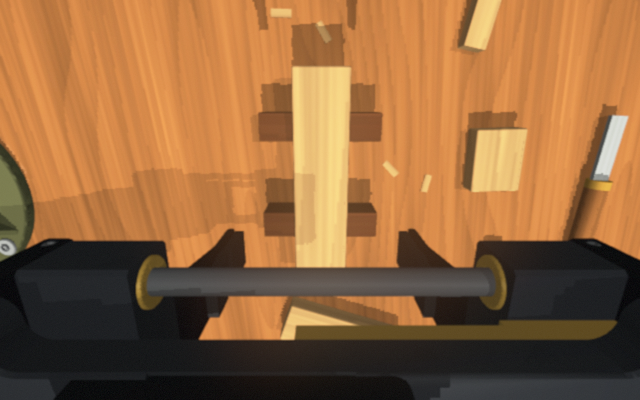

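>>> {"name": "send_rows", "arguments": {
  "motion": [
    [13,18,1,0,0,0.02,1],
    [26,35,2,0,0,0.04,1],
    [39,52,3,0,0,0.06,1],
    [52,70,4,0,0,0.08,1],
    [65,87,5,0,0,0.1,1]
  ]
}}

```text
time_s: 9.25
ee_pos: [0.5662, 0.0519, 0.2746]
tcp_rot: [0.768, 0.641, -0.0, -0.0]
contact_force: [-0.3, 0.1, 0.4]
width: 1.001
grasp_force: 0.0
```

>>> {"name": "send_rows", "arguments": {
  "motion": [
    [15,16,1,0,0,0.02,1],
    [30,32,2,0,0,0.04,1],
    [45,48,3,0,0,0.06,1],
    [60,64,4,0,0,0.08,1],
    [73,80,5,0,0,0.1,1]
  ]
}}

```text
time_s: 9.67
ee_pos: [0.6577, 0.1104, 0.2692]
tcp_rot: [0.798, 0.602, -0.0, -0.0]
contact_force: [0.7, -0.3, -0.0]
width: 1.001
grasp_force: 0.0
```

>>> {"name": "send_rows", "arguments": {
  "motion": [
    [0,0,0,0,0,0,1],
    [0,0,0,0,0,0,1],
    [0,0,0,0,0,0,1]
  ]
}}

```text
time_s: 9.92
ee_pos: [0.6564, 0.1092, 0.2696]
tcp_rot: [0.798, 0.603, -0.001, -0.0]
contact_force: [0.3, 0.1, 0.1]
width: 0.997
grasp_force: 0.0
```

Run:
```python
from h import *
st()
im,K,T=cam("wrist"); 
for c in wood(im,**WR): print(c.mean(0),c.min(0),c.max(0),rect(c,.018,K,T))
```

```text
t 9.9167 tcp [656.3963 109.2428 269.6025] yaw 74.10048047384991 zax [-0.0012 -0.0003 -1.    ] F [0.2604 0.1334 0.1492] w 0.9971523306570139 0.0 j [ 0.4171  0.5025 -0.8737  1.4151  0.3838  1.4017 -0.737 ]
[362.1325 250.8013] [336 231] [386 267] [678.1857   2.6993  55.1948  50.1065  -2.9477]
[170.0323 245.4968] [139 230] [196 266] [453.8106  69.801   60.4945  47.8596  -4.0976]
[308.8984 120.0813] [298  69] [319 172] [660.5706 169.0838 108.1201  22.5346  73.9726]
[622.7378 125.2603] [619   0] [626 252] [986.5045  56.9657 281.725    5.3485  89.9873]
```

Run:
```python
from h import *
d=optics.get_image("wrist"); K=d["camera_matrix"]
T=np.eye(4);T[:3,:3]=down(85.57).as_matrix();T[:3,3]=[.4734,-.0059,.2826];T=T@d["hand_eye"]
P=onplane([(320.5,140.5),(320,235.5)],.04,K,T); a=np.radians(85.6); u=np.array([np.cos(a),np.sin(a),0])
print(P, P[0]-.04*u, P[1]+.07*u)
B=onplane([(321.5,66.5)],.064,K,T); print("board far end",B,"ctr",B-.115*u)
plan((660.7,169,140,74),(660.7,169,75,74))
```

```text
[[ 0.4773  0.0349  0.04  ]
 [ 0.4682 -0.0745  0.04  ]] [ 0.4743 -0.005   0.04  ] [ 0.4735 -0.0047  0.04  ]
board far end [[0.4838 0.1053 0.064 ]] ctr [[ 0.475  -0.0094  0.064 ]]
to (660.7, 169, 140, 74) d [ 59.3 -12.5 130.2] rv [0.0001 0.0009 0.0008]
to (660.7, 169, 75, 74) d [-0. -0. 65.] rv [-0. -0. -0.]
```

>>> {"name": "send_rows", "arguments": {
  "motion": [
    [15,-3,35,0,0,0,1],
    [30,-6,70,0,0,0,1],
    [45,-9,105,0,0,0,1],
    [59,-12,130,0,0,0,1],
    [59,-12,130,0,0,0,1]
  ]
}}

```text
time_s: 10.43
ee_pos: [0.6572, 0.171, 0.1345]
tcp_rot: [0.797, 0.604, -0.004, -0.003]
contact_force: [-1.4, 0.6, -0.3]
width: 1.001
grasp_force: 0.0
```

>>> {"name": "send_rows", "arguments": {
  "motion": [
    [0,0,25,0,0,0,0.8],
    [0,0,45,0,0,0,0.7],
    [0,0,58,0,0,0,0.6],
    [0,0,65,0,0,0,0.5],
    [0,0,65,0,0,0,0.5]
  ],
  "force": 18
}}

```text
time_s: 10.85
ee_pos: [0.6612, 0.168, 0.0747]
tcp_rot: [0.799, 0.602, -0.001, 0.0]
contact_force: [-0.4, -0.2, -0.2]
width: 0.707
grasp_force: 0.0
```

>>> {"name": "send_rows", "arguments": {
  "motion": [
    [0,0,0,0,0,0,0.1],
    [0,0,0,0,0,0,0.1],
    [0,0,0,0,0,0,0.1],
    [0,0,0,0,0,0,0.1],
    [0,0,0,0,0,0,0.1]
  ]
}}

```text
time_s: 11.27
ee_pos: [0.6618, 0.1695, 0.076]
tcp_rot: [0.798, 0.602, 0.0, 0.0]
contact_force: [-0.8, -0.0, 0.3]
width: 0.322
grasp_force: 0.0
```

>>> {"name": "send_rows", "arguments": {
  "motion": [
    [0,0,0,0,0,0,0.1],
    [0,0,0,0,0,0,0.1],
    [0,0,0,0,0,0,0.1],
    [0,0,0,0,0,0,0.1]
  ]
}}

```text
time_s: 11.6
ee_pos: [0.6617, 0.1695, 0.0757]
tcp_rot: [0.798, 0.602, 0.0, 0.0]
contact_force: [-1.3, 1.0, 3.8]
width: 0.275
grasp_force: 18.0
```

Run:
```python
from h import *
st()
x,y,z=robot.get_obs()["ee_pos"]*1000
plan((x,y,190,74),(478.2,49.8,190,-4.6),(478.2,49.8,145,-4.6))
```

```text
t 11.6 tcp [661.6663 169.4999  75.7154] yaw 74.07342278768223 zax [ 0.0005 -0.     -1.    ] F [-1.3275  1.0351  3.7644] w 0.27497406411026537 18.000371754169464 j [ 0.2669  0.703  -0.7816  1.549   0.5329  1.1124 -0.9141]
to (np.float64(661.6663173485733), np.float64(169.4998889007462), 190, 74) d [   0.     0.1 -114.3] rv [ 0.0004 -0.0001  0.0013]
to (478.2, 49.8, 190, -4.6) d [-55.2 -47.8  -0. ] rv [-0.     -0.      0.4573]
to (478.2, 49.8, 190, -4.6) d [-70.6 -18.5  -0. ] rv [-0.     -0.      0.4573]
to (478.2, 49.8, 190, -4.6) d [-71.5  14.6   0. ] rv [-0.     -0.      0.4573]
to (478.2, 49.8, 145, -4.6) d [-0. -0. 45.] rv [ 0.  0. -0.]
```

>>> {"name": "send_rows", "arguments": {
  "motion": [
    [0,0,-15,0,0,0,0.1],
    [0,0,-45,0,0,0,0.1],
    [0,0,-80,0,0,0,0.1],
    [0,0,-105,0,0,0,0.1],
    [0,0,-114,0,0,0,0.1]
  ]
}}

```text
time_s: 12.02
ee_pos: [0.6631, 0.1707, 0.1949]
tcp_rot: [0.798, 0.602, 0.003, 0.001]
contact_force: [0.6, -0.8, 0.4]
width: 0.277
grasp_force: 18.0
```

>>> {"name": "send_rows", "arguments": {
  "motion": [
    [-11,-10,0,0,0,0.09,0.1],
    [-22,-19,0,0,0,0.18,0.1],
    [-33,-29,0,0,0,0.27,0.1],
    [-44,-38,0,0,0,0.366,0.1],
    [-55,-48,0,0,0,0.457,0.1]
  ]
}}

```text
time_s: 12.43
ee_pos: [0.5993, 0.1291, 0.1887]
tcp_rot: [0.915, 0.404, -0.001, -0.0]
contact_force: [0.1, -0.6, -0.2]
width: 0.278
grasp_force: 18.0
```

>>> {"name": "send_rows", "arguments": {
  "motion": [
    [-14,-4,0,0,0,0.09,0.1],
    [-28,-7,0,0,0,0.18,0.1],
    [-42,-11,0,0,0,0.27,0.1],
    [-56,-15,0,0,0,0.366,0.1],
    [-71,-18,0,0,0,0.457,0.1]
  ]
}}

```text
time_s: 12.85
ee_pos: [0.5381, 0.0889, 0.1888]
tcp_rot: [0.983, 0.186, -0.001, -0.0]
contact_force: [-0.2, 1.1, -0.2]
width: 0.275
grasp_force: 18.0
```

>>> {"name": "send_rows", "arguments": {
  "motion": [
    [-14,3,0,0,0,0.09,0.1],
    [-28,6,0,0,0,0.18,0.1],
    [-42,9,0,0,0,0.27,0.1],
    [-56,12,0,0,0,0.366,0.1],
    [-71,15,0,0,0,0.457,0.1]
  ]
}}

```text
time_s: 13.27
ee_pos: [0.4779, 0.0486, 0.1889]
tcp_rot: [0.999, -0.041, -0.0, 0.0]
contact_force: [0.5, 0.8, -0.4]
width: 0.27
grasp_force: 18.0
```

>>> {"name": "send_rows", "arguments": {
  "motion": [
    [0,0,0,0,0,0,0.1],
    [0,0,0,0,0,0,0.1],
    [0,0,0,0,0,0,0.1]
  ]
}}

```text
time_s: 13.52
ee_pos: [0.4793, 0.0493, 0.1894]
tcp_rot: [0.999, -0.038, 0.0, -0.0]
contact_force: [-0.2, -0.9, 0.0]
width: 0.273
grasp_force: 18.0
```

Run:
```python
from h import *
st()
plan((478.2,49.8,142,-4.6))
```

```text
t 13.5167 tcp [479.2598  49.2626 189.3597] yaw -4.3637806313910925 zax [ 0.0007  0.0002 -1.    ] F [-0.2215 -0.9028  0.0206] w 0.2734372277931238 17.999950647354126 j [ 0.5218  0.0842 -0.7004  1.9647  0.0604  1.1124 -1.8506]
to (478.2, 49.8, 142, -4.6) d [-1.1 -0.4 47.4] rv [-0.0002 -0.0007  0.0041]
```

>>> {"name": "send_rows", "arguments": {
  "motion": [
    [-1,0,15,0,0,0,0.1],
    [-1,0,30,0,0,0,0.1],
    [-1,0,40,0,0,0,0.1],
    [-1,0,45,0,0,0,0.1],
    [-1,0,47,0,0,0,0.1]
  ]
}}

```text
time_s: 13.93
ee_pos: [0.4776, 0.0494, 0.1413]
tcp_rot: [0.999, -0.038, -0.001, -0.0]
contact_force: [-0.8, -0.6, -0.6]
width: 0.273
grasp_force: 18.0
```

>>> {"name": "send_rows", "arguments": {
  "motion": [
    [0,0,0,0,0,0,0.1],
    [0,0,1,0,0,0,0.1],
    [0,0,1,0,0,0,0.1]
  ]
}}

```text
time_s: 14.18
ee_pos: [0.4783, 0.049, 0.1417]
tcp_rot: [0.999, -0.039, 0.0, 0.0]
contact_force: [-0.0, 0.1, 0.2]
width: 0.275
grasp_force: 18.0
```

>>> {"name": "send_rows", "arguments": {
  "motion": [
    [0,0,1,0,0,0,0.1],
    [0,0,1,0,0,0,0.1],
    [0,0,1,0,0,0,0.1]
  ]
}}

```text
time_s: 14.43
ee_pos: [0.478, 0.0489, 0.1404]
tcp_rot: [0.999, -0.039, 0.0, 0.0]
contact_force: [-0.1, -0.4, -1.1]
width: 0.272
grasp_force: 18.0
```

>>> {"name": "send_rows", "arguments": {
  "motion": [
    [0,0,1,0,0,0,0.1],
    [0,0,1,0,0,0,0.1],
    [0,0,1,0,0,0,0.1]
  ]
}}

```text
time_s: 14.68
ee_pos: [0.4781, 0.0489, 0.1396]
tcp_rot: [0.999, -0.039, 0.0, 0.0]
contact_force: [-0.7, -0.0, 3.6]
width: 0.273
grasp_force: 18.0
```

>>> {"name": "send_rows", "arguments": {
  "motion": [
    [0,0,0,0,0,0,0.7],
    [0,0,0,0,0,0,0.7],
    [0,0,0,0,0,0,0.7],
    [0,0,0,0,0,0,0.7],
    [0,0,0,0,0,0,0.7]
  ]
}}

```text
time_s: 15.1
ee_pos: [0.4777, 0.0489, 0.1391]
tcp_rot: [0.999, -0.039, -0.0, 0.0]
contact_force: [0.1, -0.4, -0.4]
width: 0.568
grasp_force: 0.0
```

>>> {"name": "send_rows", "arguments": {
  "motion": [
    [0,0,-15,0,0,0,0.7],
    [0,0,-50,0,0,0,1],
    [0,0,-90,0,0,0,1],
    [0,0,-120,0,0,0,1],
    [0,0,-140,0,0,0,1]
  ]
}}

```text
time_s: 15.52
ee_pos: [0.4788, 0.0493, 0.2827]
tcp_rot: [0.999, -0.039, 0.002, 0.0]
contact_force: [0.5, -1.6, 0.4]
width: 0.916
grasp_force: 0.0
```

Run:
```python
from h import *
st()
im,K,T=cam("wrist"); cv2.imwrite("pics/w5.png",im[:,:,::-1])
for c in wood(im,**WR): print(c.mean(0),c.min(0),c.max(0),rect(c,.082,K,T))
plan((669,-232,270,77.8))
```

```text
t 15.5167 tcp [478.8328  49.3342 282.6831] yaw -4.464143288243363 zax [ 0.0043 -0.0005 -1.    ] F [ 0.53   -1.5857  0.4408] w 0.9157150768581563 0.0 j [ 0.5492 -0.0144 -0.694   1.8495 -0.0084  1.2989 -1.7912]
[365.4843 184.6921] [266 132] [491 241] [474.3389  -5.4071 215.1622 109.7672  85.0628]
[572.2795 147.3199] [516  74] [630 220] [ 496.7151 -188.4894  132.8383   46.4169  -23.0818]
to (669, -232, 270, 77.8) d [70.  88.6  5.9] rv [ 0.0023 -0.0024 -0.4786]
to (669, -232, 270, 77.8) d [ 21.3 110.9   5.5] rv [ 0.0023 -0.0024 -0.4786]
to (669, -232, 270, 77.8) d [-32.2 108.3   5.3] rv [ 0.0023 -0.0024 -0.4786]
```

View pics/w5.png

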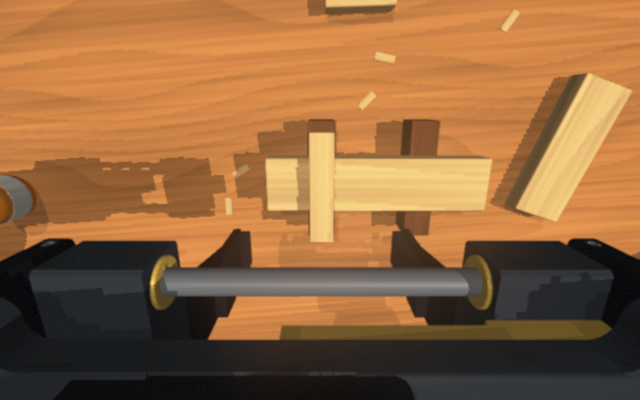

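Sticker A (cols 309-333, rows 132-241) lies across the board above its bearer. Now sticker B.

>>> {"name": "send_rows", "arguments": {
  "motion": [
    [14,18,1,0,0,-0.095,1],
    [28,36,2,0,0,-0.19,1],
    [42,54,4,0,0,-0.287,1],
    [56,71,5,0,0,-0.383,1],
    [70,89,6,0,0,-0.479,1]
  ]
}}

```text
time_s: 15.98
ee_pos: [0.541, -0.046, 0.2727]
tcp_rot: [0.979, 0.202, -0.0, 0.0]
contact_force: [0.6, -0.1, 0.2]
width: 0.998
grasp_force: 0.0
```

>>> {"name": "send_rows", "arguments": {
  "motion": [
    [4,22,1,0,0,-0.095,1],
    [8,44,2,0,0,-0.19,1],
    [12,66,3,0,0,-0.287,1],
    [16,88,4,0,0,-0.383,1],
    [21,111,5,0,0,-0.479,1]
  ]
}}

```text
time_s: 16.4
ee_pos: [0.6036, -0.1402, 0.2675]
tcp_rot: [0.904, 0.428, -0.0, -0.0]
contact_force: [0.4, 0.5, 0.8]
width: 1.002
grasp_force: 0.0
```

>>> {"name": "send_rows", "arguments": {
  "motion": [
    [-6,22,1,0,0,-0.095,1],
    [-12,44,2,0,0,-0.19,1],
    [-19,65,3,0,0,-0.287,1],
    [-25,87,4,0,0,-0.383,1],
    [-32,108,5,0,0,-0.479,1]
  ]
}}

```text
time_s: 16.82
ee_pos: [0.6667, -0.2338, 0.2623]
tcp_rot: [0.777, 0.63, -0.0, -0.0]
contact_force: [1.4, 0.4, 0.4]
width: 0.998
grasp_force: 0.0
```

>>> {"name": "send_rows", "arguments": {
  "motion": [
    [0,0,0,0,0,0,1],
    [0,0,0,0,0,0,1],
    [0,0,0,0,0,0,1]
  ]
}}

```text
time_s: 17.07
ee_pos: [0.666, -0.2317, 0.2626]
tcp_rot: [0.778, 0.628, 0.0, -0.001]
contact_force: [0.8, 0.3, -0.7]
width: 1.002
grasp_force: 0.0
```

Run:
```python
from h import *
st()
im,K,T=cam("wrist")
for c in wood(im,**WR):
    r=rect(c,.018,K,T); print(c.mean(0),c.min(0),c.max(0),r)
    if abs(r[2]-109)<5 and abs(r[3]-23)<4: g=(r[0],r[1]); a=r[4]; plan((*g,140,a),(*g,75,a))
```

```text
t 17.0667 tcp [ 665.959  -231.6784  262.5745] yaw 77.82948621762426 zax [-0.001   0.0015 -1.    ] F [ 0.8245  0.3033 -0.6703] w 1.0015956847884842 0.0 j [ 0.7351  0.5304 -0.6465  1.3146  0.3131  1.3991 -0.11  ]
[161.3994 211.6089] [ 93 179] [237 244] [ 482.4654 -235.5833  162.3714   56.3218  -23.1349]
[322.988 121.608] [312  69] [334 175] [ 681.2109 -175.8441  109.3832   23.3425   77.3416]
to (np.float64(681.2109375), np.float64(-175.84414672851562), 140, np.float64(77.341552734375)) d [ 57.2   3.4 123.1] rv [-0.0007 -0.0008  0.0096]
to (np.float64(681.2109375), np.float64(-175.84414672851562), 75, np.float64(77.341552734375)) d [ 0. -0. 65.] rv [0. 0. 0.]
[619.885  117.5832] [611   0] [639 221] [ 991.9462 -239.0558  233.4623   31.1128  -86.2372]
[58.7507 58.5945] [6 0] [109 123] [436.2431 -59.637  117.7232  64.68    85.4595]
```

>>> {"name": "send_rows", "arguments": {
  "motion": [
    [15,1,32,0,0,0.01,1],
    [30,2,64,0,0,0.01,1],
    [45,3,96,0,0,0.01,1],
    [57,3,123,0,0,0.01,1],
    [57,3,123,0,0,0.01,1]
  ]
}}

```text
time_s: 17.53
ee_pos: [0.6779, -0.1716, 0.1343]
tcp_rot: [0.779, 0.627, -0.002, -0.005]
contact_force: [-1.3, 0.7, -1.2]
width: 1.003
grasp_force: 0.0
```

>>> {"name": "send_rows", "arguments": {
  "motion": [
    [0,0,25,0,0,0,0.8],
    [0,0,45,0,0,0,0.7],
    [0,0,58,0,0,0,0.6],
    [0,0,65,0,0,0,0.5],
    [0,0,65,0,0,0,0.5]
  ],
  "force": 18
}}

```text
time_s: 17.95
ee_pos: [0.6805, -0.1779, 0.0747]
tcp_rot: [0.781, 0.624, -0.001, -0.0]
contact_force: [-0.8, -0.5, 0.5]
width: 0.707
grasp_force: 0.0
```

>>> {"name": "send_rows", "arguments": {
  "motion": [
    [0,0,0,0,0,0,0.1],
    [0,0,0,0,0,0,0.1],
    [0,0,0,0,0,0,0.1],
    [0,0,0,0,0,0,0.1],
    [0,0,0,0,0,0,0.1]
  ]
}}

```text
time_s: 18.37
ee_pos: [0.6815, -0.1778, 0.0761]
tcp_rot: [0.781, 0.624, 0.0, 0.001]
contact_force: [0.3, -0.4, -0.5]
width: 0.324
grasp_force: 0.0
```

>>> {"name": "send_rows", "arguments": {
  "motion": [
    [0,0,0,0,0,0,0.1],
    [0,0,0,0,0,0,0.1],
    [0,0,0,0,0,0,0.1],
    [0,0,0,0,0,0,0.1]
  ]
}}

```text
time_s: 18.7
ee_pos: [0.6813, -0.1777, 0.0758]
tcp_rot: [0.781, 0.624, 0.0, 0.0]
contact_force: [-1.4, 0.3, 3.6]
width: 0.269
grasp_force: 18.0
```

Run:
```python
from h import *
st()
x,y,z=robot.get_obs()["ee_pos"]*1000
plan((x,y,190,77.4),(469.4,-59.8,190,-4.6))
```

```text
t 18.7 tcp [ 681.2918 -177.7149   75.7639] yaw 77.28068491722024 zax [ 0.0004 -0.0003 -1.    ] F [-1.3653  0.3438  3.6458] w 0.26883780355598447 17.984102368354797 j [ 0.6389  0.6801 -0.5985  1.4929  0.4102  1.0952 -0.267 ]
to (np.float64(681.2917927052508), np.float64(-177.71488470142688), 190, 77.4) d [  -0.     0.1 -114.2] rv [ 0.0005  0.0002 -0.0021]
to (469.4, -59.8, 190, -4.6) d [ 23.  -77.5  -0. ] rv [-0.     -0.      0.4771]
to (469.4, -59.8, 190, -4.6) d [-15.2 -79.4  -0. ] rv [-0.     -0.      0.4771]
to (469.4, -59.8, 190, -4.6) d [-50.  -63.5  -0. ] rv [-0.     -0.      0.4771]
```

>>> {"name": "send_rows", "arguments": {
  "motion": [
    [0,0,-15,0,0,0,0.1],
    [0,0,-45,0,0,0,0.1],
    [0,0,-80,0,0,0,0.1],
    [0,0,-105,0,0,0,0.1],
    [0,0,-114,0,0,0,0.1]
  ]
}}

```text
time_s: 19.12
ee_pos: [0.6832, -0.1775, 0.1952]
tcp_rot: [0.781, 0.624, 0.002, 0.003]
contact_force: [1.0, 0.4, 1.0]
width: 0.272
grasp_force: 18.0
```

>>> {"name": "send_rows", "arguments": {
  "motion": [
    [5,-16,0,0,0,0.095,0.1],
    [10,-31,0,0,0,0.19,0.1],
    [14,-47,0,0,0,0.286,0.1],
    [18,-62,0,0,0,0.382,0.1],
    [23,-78,0,0,0,0.477,0.1]
  ]
}}

```text
time_s: 19.53
ee_pos: [0.609, -0.1378, 0.1889]
tcp_rot: [0.908, 0.42, -0.0, -0.0]
contact_force: [-0.2, -0.7, -0.4]
width: 0.273
grasp_force: 18.0
```

>>> {"name": "send_rows", "arguments": {
  "motion": [
    [-3,-16,0,0,0,0.095,0.1],
    [-6,-32,0,0,0,0.19,0.1],
    [-9,-48,0,0,0,0.286,0.1],
    [-12,-64,0,0,0,0.382,0.1],
    [-15,-79,0,0,0,0.477,0.1]
  ]
}}

```text
time_s: 19.95
ee_pos: [0.5387, -0.098, 0.189]
tcp_rot: [0.981, 0.194, -0.0, -0.0]
contact_force: [-0.6, 0.3, -0.7]
width: 0.276
grasp_force: 18.0
```

>>> {"name": "send_rows", "arguments": {
  "motion": [
    [-10,-13,0,0,0,0.095,0.1],
    [-20,-26,0,0,0,0.19,0.1],
    [-30,-38,0,0,0,0.286,0.1],
    [-40,-51,0,0,0,0.382,0.1],
    [-51,-64,0,0,0,0.477,0.1]
  ]
}}

```text
time_s: 20.37
ee_pos: [0.4673, -0.0586, 0.189]
tcp_rot: [0.999, -0.043, -0.0, -0.0]
contact_force: [0.0, -0.7, -0.1]
width: 0.271
grasp_force: 18.0
```

>>> {"name": "send_rows", "arguments": {
  "motion": [
    [0,0,0,0,0,0,0.1],
    [0,0,0,0,0,0,0.1],
    [0,0,0,0,0,0,0.1]
  ]
}}

```text
time_s: 20.62
ee_pos: [0.4688, -0.0596, 0.1894]
tcp_rot: [0.999, -0.04, 0.0, 0.0]
contact_force: [0.5, 0.2, -0.6]
width: 0.27
grasp_force: 18.0
```

Run:
```python
from h import *
st()
plan((468.4,-59.8,142,-4.6))
```

```text
t 20.6167 tcp [468.79   -59.6155 189.4403] yaw -4.610748256881206 zax [ 0.0009 -0.0005 -1.    ] F [ 0.5189  0.2057 -0.5745] w 0.2697397548936072 17.983321845531464 j [ 0.6154  0.05   -0.5544  1.9889  0.0299  1.1094 -1.6029]
to (468.4, -59.8, 142, -4.6) d [-0.4  0.2 47.4] rv [ 0.0004 -0.0009 -0.0002]
```

>>> {"name": "send_rows", "arguments": {
  "motion": [
    [0,0,15,0,0,0,0.1],
    [0,0,30,0,0,0,0.1],
    [0,0,40,0,0,0,0.1],
    [0,0,45,0,0,0,0.1],
    [0,0,47,0,0,0,0.1]
  ]
}}

```text
time_s: 21.03
ee_pos: [0.4681, -0.0594, 0.1412]
tcp_rot: [0.999, -0.041, -0.001, -0.0]
contact_force: [0.3, 0.2, 0.5]
width: 0.276
grasp_force: 18.0
```

>>> {"name": "send_rows", "arguments": {
  "motion": [
    [0,0,1,0,0,0,0.1],
    [0,0,2,0,0,0,0.1],
    [0,0,2,0,0,0,0.1],
    [0,0,2,0,0,0,0.1]
  ]
}}

```text
time_s: 21.37
ee_pos: [0.4686, -0.0593, 0.1407]
tcp_rot: [0.999, -0.041, 0.0, 0.0]
contact_force: [-0.2, -0.3, -0.8]
width: 0.272
grasp_force: 18.0
```

>>> {"name": "send_rows", "arguments": {
  "motion": [
    [0,0,1,0,0,0,0.1],
    [0,0,1,0,0,0,0.1],
    [0,0,1,0,0,0,0.1]
  ]
}}

```text
time_s: 21.62
ee_pos: [0.4687, -0.0593, 0.1397]
tcp_rot: [0.999, -0.041, 0.001, 0.0]
contact_force: [0.5, 0.2, 0.3]
width: 0.278
grasp_force: 18.0
```

>>> {"name": "send_rows", "arguments": {
  "motion": [
    [0,0,0,0,0,0,0.7],
    [0,0,0,0,0,0,0.7],
    [0,0,0,0,0,0,0.7],
    [0,0,0,0,0,0,0.7],
    [0,0,0,0,0,0,0.7]
  ]
}}

```text
time_s: 22.03
ee_pos: [0.4681, -0.0592, 0.1391]
tcp_rot: [0.999, -0.041, -0.0, 0.0]
contact_force: [-0.3, -0.4, -0.6]
width: 0.568
grasp_force: 0.0
```

>>> {"name": "send_rows", "arguments": {
  "motion": [
    [0,0,-15,0,0,0,0.7],
    [0,0,-50,0,0,0,1],
    [0,0,-90,0,0,0,1],
    [0,0,-120,0,0,0,1],
    [0,0,-140,0,0,0,1]
  ]
}}

```text
time_s: 22.45
ee_pos: [0.4692, -0.0592, 0.2828]
tcp_rot: [0.999, -0.041, 0.002, 0.001]
contact_force: [0.6, 0.9, -0.2]
width: 0.916
grasp_force: 0.0
```

Run:
```python
from h import *
st()
im,K,T=cam("wrist"); cv2.imwrite("pics/w6.png",im[:,:,::-1])
for c in wood(im,**WR): print(c.mean(0),c.min(0),c.max(0),rect(c,.082,K,T),rect(c,.024,K,T))
plan((430,-211,270,-23.2))
```

```text
t 22.45 tcp [469.241  -59.1829 282.7707] yaw -4.701709964654949 zax [ 0.0042 -0.0014 -1.    ] F [ 0.6374  0.858  -0.1764] w 0.9161843975051391 0.0 j [ 0.633  -0.0387 -0.5457  1.871  -0.0198  1.2994 -1.56  ]
[194.0947 184.1671] [145 132] [225 240] [481.6379  72.878  108.7618  73.0432  -5.7971] [468.8348 100.1529 130.195   87.4376  -5.7971]
[307.7636 182.9167] [224 130] [383 238] [473.3948 -43.3966 151.7991 108.274   85.2583] [458.9674 -39.0355 181.7136 129.6111  85.2583]
[475.4249 145.1728] [425  72] [528 219] [ 495.4136 -206.4408  132.6574   46.2241  -23.1432] [ 485.3252 -234.21    158.7997   55.3333  -23.1432]
to (430, -211, 270, -23.2) d [-28.3 154.5  15.8] rv [ 0.0004 -0.0094  0.3229]
```

View pics/w6.png

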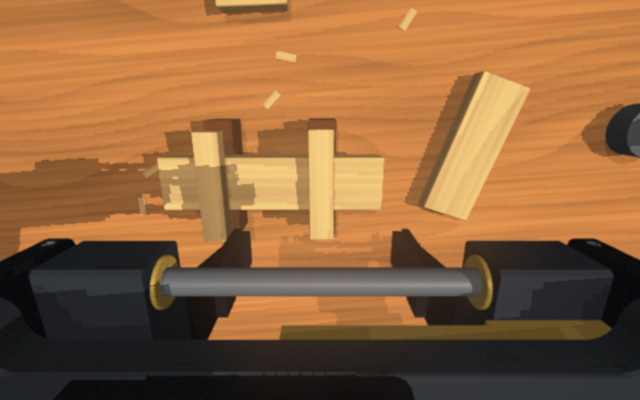

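Both stickers lie above the bearers (cols 205 and 321). The short board measures (485,-234) at -23°, matching the top view. Now grasp it.

Run:
```python
from h import *
plan((485.4,-234.4,180,-23.2),(485.4,-234.4,77,-23.2),(485.4,-234.4,225,-23.2),(473.5,-5.5,225,85.4))
```

```text
to (485.4, -234.4, 180, -23.2) d [14.  86.6 53.2] rv [ 0.0002 -0.0047  0.1614]
to (485.4, -234.4, 180, -23.2) d [28.  83.2 53. ] rv [ 0.0002 -0.0047  0.1614]
to (485.4, -234.4, 77, -23.2) d [  0.  -0. 103.] rv [0. 0. 0.]
to (485.4, -234.4, 225, -23.2) d [   0.    0. -148.] rv [ 0. -0. -0.]
to (473.5, -5.5, 225, 85.4) d [-25.3 -51.4  -0. ] rv [-0.      0.     -0.4739]
to (473.5, -5.5, 225, 85.4) d [  1.  -57.3  -0. ] rv [-0.      0.     -0.4739]
to (473.5, -5.5, 225, 85.4) d [ 27.  -50.5  -0. ] rv [ 0.      0.     -0.4739]
to (473.5, -5.5, 225, 85.4) d [ 47.1 -32.6  -0. ] rv [-0.      0.     -0.4739]
```

>>> {"name": "send_rows", "arguments": {
  "motion": [
    [3,17,10,0,0,0.03,1],
    [6,34,20,0,0,0.06,1],
    [9,52,30,0,0,0.1,1],
    [12,70,42,0,0,0.13,1],
    [14,87,53,0,-0.005,0.161,1]
  ]
}}

```text
time_s: 22.92
ee_pos: [0.4739, -0.1497, 0.2234]
tcp_rot: [0.992, -0.124, -0.004, -0.0]
contact_force: [0.1, 0.2, -0.7]
width: 1.001
grasp_force: 0.0
```

>>> {"name": "send_rows", "arguments": {
  "motion": [
    [6,20,12,0,0,0.04,1],
    [12,40,25,0,0,0.08,1],
    [18,60,38,0,0,0.12,1],
    [28,83,53,0,-0.005,0.161,1],
    [28,83,53,0,-0.005,0.161,1]
  ]
}}

```text
time_s: 23.33
ee_pos: [0.4788, -0.2405, 0.1679]
tcp_rot: [0.979, -0.206, -0.008, -0.0]
contact_force: [-1.0, -0.4, -0.7]
width: 1.003
grasp_force: 0.0
```

>>> {"name": "send_rows", "arguments": {
  "motion": [
    [0,0,0,0,0,0,1],
    [0,0,0,0,0,0,1]
  ]
}}

```text
time_s: 23.5
ee_pos: [0.4815, -0.2344, 0.1718]
tcp_rot: [0.98, -0.201, -0.006, -0.001]
contact_force: [0.6, -0.3, 0.8]
width: 1.0
grasp_force: 0.0
```

Run:
```python
from h import *
st(); plan((485.4,-234.4,77,-23.2))
```

```text
t 23.5 tcp [ 481.4986 -234.3504  171.8376] yaw -23.209850574809625 zax [-0.0115  0.0043 -0.9999] F [ 0.551  -0.3285  0.7878] w 1.0000910232277869 0.0 j [ 0.7593  0.2046 -0.3937  1.8608  0.0876  1.1053 -1.6433]
to (485.4, -234.4, 77, -23.2) d [ 4.8 -1.5 94.8] rv [ 0.0006  0.0122 -0.0002]
```

>>> {"name": "send_rows", "arguments": {
  "motion": [
    [5,-1,25,0,0.012,0,1],
    [5,-1,50,0,0.012,0,1],
    [5,-1,75,0,0.012,0,1],
    [5,-1,90,0,0.012,0,1],
    [5,-1,95,0,0.012,0,1]
  ]
}}

```text
time_s: 23.92
ee_pos: [0.4847, -0.2334, 0.0758]
tcp_rot: [0.98, -0.2, -0.001, 0.0]
contact_force: [0.1, -0.5, -0.3]
width: 1.003
grasp_force: 0.0
```

>>> {"name": "send_rows", "arguments": {
  "motion": [
    [0,0,0,0,0,0,0.3],
    [0,0,0,0,0,0,0.3],
    [0,0,0,0,0,0,0.3],
    [0,0,0,0,0,0,0.3],
    [0,0,0,0,0,0,0.3]
  ],
  "force": 35
}}

```text
time_s: 24.33
ee_pos: [0.4867, -0.2355, 0.0793]
tcp_rot: [0.98, -0.201, 0.002, 0.001]
contact_force: [-0.6, -0.3, -0.5]
width: 0.705
grasp_force: 0.0
```

>>> {"name": "send_rows", "arguments": {
  "motion": [
    [0,0,0,0,0,0,0.3],
    [0,0,0,0,0,0,0.3],
    [0,0,0,0,0,0,0.3],
    [0,0,0,0,0,0,0.3]
  ]
}}

```text
time_s: 24.67
ee_pos: [0.4865, -0.2354, 0.0789]
tcp_rot: [0.98, -0.201, 0.001, 0.001]
contact_force: [-1.5, -0.3, 5.6]
width: 0.635
grasp_force: 35.0
```

Run:
```python
from h import *
st(); x,y,z=robot.get_obs()["ee_pos"]*1000
plan((x,y,225,-23.2),(473.5,-5.5,225,85.4))
```

```text
t 24.6667 tcp [ 486.5192 -235.429    78.9293] yaw -23.166272115519725 zax [ 0.0023 -0.003  -1.    ] F [-1.4774 -0.342   5.5946] w 0.6349749513841357 35.003727078437805 j [ 0.7343  0.3236 -0.3782  1.9323  0.1519  0.9095 -1.6944]
to (np.float64(486.51920299443043), np.float64(-235.4290382116528), 225, -23.2) d [   0.5    0.3 -146.1] rv [ 0.0019 -0.0033  0.0006]
to (473.5, -5.5, 225, 85.4) d [-25.6 -51.6  -0. ] rv [ 0.      0.     -0.4739]
to (473.5, -5.5, 225, 85.4) d [  0.7 -57.6  -0. ] rv [ 0.      0.     -0.4739]
to (473.5, -5.5, 225, 85.4) d [ 26.9 -50.9  -0. ] rv [ 0.      0.     -0.4739]
to (473.5, -5.5, 225, 85.4) d [ 47.2 -33.   -0. ] rv [ 0.      0.     -0.4739]
```

>>> {"name": "send_rows", "arguments": {
  "motion": [
    [0,0,-15,0,0,0,0.3],
    [0,0,-50,0,0,0,0.3],
    [0,0,-90,0,0,0,0.3],
    [0,0,-125,0.002,-0.003,0,0.3],
    [0,0,-146,0.002,-0.003,0,0.3]
  ]
}}

```text
time_s: 25.08
ee_pos: [0.4869, -0.2352, 0.2277]
tcp_rot: [0.98, -0.201, 0.002, 0.0]
contact_force: [1.3, -0.3, -0.6]
width: 0.637
grasp_force: 35.0
```

>>> {"name": "send_rows", "arguments": {
  "motion": [
    [-5,-10,0,0,0,-0.095,0.3],
    [-10,-21,0,0,0,-0.19,0.3],
    [-15,-31,0,0,0,-0.285,0.3],
    [-20,-41,0,0,0,-0.38,0.3],
    [-26,-52,0,0,0,-0.474,0.3]
  ]
}}

```text
time_s: 25.5
ee_pos: [0.4819, -0.1764, 0.2235]
tcp_rot: [0.999, 0.037, -0.001, -0.0]
contact_force: [-0.1, 0.2, -1.6]
width: 0.637
grasp_force: 35.0
```

>>> {"name": "send_rows", "arguments": {
  "motion": [
    [0,-12,0,0,0,-0.095,0.3],
    [0,-23,0,0,0,-0.19,0.3],
    [0,-35,0,0,0,-0.285,0.3],
    [1,-46,0,0,0,-0.38,0.3],
    [1,-58,0,0,0,-0.474,0.3]
  ]
}}

```text
time_s: 25.92
ee_pos: [0.4789, -0.1184, 0.2235]
tcp_rot: [0.963, 0.271, -0.001, -0.001]
contact_force: [0.8, 0.2, -2.2]
width: 0.639
grasp_force: 35.0
```

>>> {"name": "send_rows", "arguments": {
  "motion": [
    [5,-10,0,0,0,-0.095,0.3],
    [11,-20,0,0,0,-0.19,0.3],
    [16,-30,0,0,0,-0.285,0.3],
    [21,-40,0,0,0,-0.38,0.3],
    [27,-51,0,0,0,-0.474,0.3]
  ]
}}

```text
time_s: 26.33
ee_pos: [0.4755, -0.0609, 0.2236]
tcp_rot: [0.872, 0.489, -0.001, -0.001]
contact_force: [-0.5, 0.5, -0.9]
width: 0.64
grasp_force: 35.0
```

>>> {"name": "send_rows", "arguments": {
  "motion": [
    [9,-6,0,0,0,-0.095,0.3],
    [18,-13,0,0,0,-0.19,0.3],
    [28,-20,0,0,0,-0.285,0.3],
    [38,-26,0,0,0,-0.38,0.3],
    [47,-33,0,0,0,-0.474,0.3]
  ]
}}

```text
time_s: 26.75
ee_pos: [0.4723, -0.0033, 0.2237]
tcp_rot: [0.733, 0.68, -0.0, -0.001]
contact_force: [-0.1, 0.4, -2.1]
width: 0.638
grasp_force: 35.0
```

>>> {"name": "send_rows", "arguments": {
  "motion": [
    [0,0,0,0,0,0,0.3],
    [0,0,0,0,0,0,0.3],
    [0,0,0,0,0,0,0.3]
  ]
}}

```text
time_s: 27.0
ee_pos: [0.4725, -0.0048, 0.2239]
tcp_rot: [0.735, 0.678, -0.0, -0.0]
contact_force: [-0.6, -0.9, -2.1]
width: 0.643
grasp_force: 35.0
```

Run:
```python
from h import *
st(); plan((473.7,-5.5,164,85.4))
```

```text
t 27.0 tcp [472.5028  -4.8052 223.9452] yaw 85.30395358225985 zax [-0.0011  0.0001 -1.    ] F [-0.5545 -0.8899 -2.1333] w 0.6431253332230612 34.9982625246048 j [ 0.6273  0.0189 -0.6729  1.9441  0.0125  1.1839 -0.1323]
to (473.7, -5.5, 164, 85.4) d [-0.6  1.3 59.9] rv [-0.0011 -0.     -0.0017]
```

>>> {"name": "send_rows", "arguments": {
  "motion": [
    [-1,1,15,0,0,0,0.3],
    [-1,1,32,0,0,0,0.3],
    [-1,1,46,0,0,0,0.3],
    [-1,1,55,0,0,0,0.3],
    [-1,1,60,0,0,0,0.3]
  ]
}}

```text
time_s: 27.42
ee_pos: [0.4729, -0.0058, 0.1629]
tcp_rot: [0.735, 0.678, -0.001, -0.001]
contact_force: [-0.8, -0.4, -1.2]
width: 0.64
grasp_force: 35.0
```

>>> {"name": "send_rows", "arguments": {
  "motion": [
    [0,0,1,0,0,0,0.3],
    [0,0,2,0,0,0,0.3],
    [0,0,2,0,0,0,0.3],
    [0,0,2,0,0,0,0.3]
  ]
}}

```text
time_s: 27.75
ee_pos: [0.4741, -0.005, 0.1629]
tcp_rot: [0.735, 0.679, 0.0, 0.0]
contact_force: [1.4, -0.6, -1.0]
width: 0.632
grasp_force: 35.0
```

>>> {"name": "send_rows", "arguments": {
  "motion": [
    [0,0,1,0,0,0,0.3],
    [0,0,1,0,0,0,0.3],
    [0,0,1,0,0,0,0.3]
  ]
}}

```text
time_s: 28.0
ee_pos: [0.4736, -0.0049, 0.1615]
tcp_rot: [0.734, 0.679, 0.0, -0.0]
contact_force: [-0.7, 0.4, -2.2]
width: 0.641
grasp_force: 35.0
```

>>> {"name": "send_rows", "arguments": {
  "motion": [
    [0,0,1,0,0,0,0.3],
    [0,0,1,0,0,0,0.3],
    [0,0,1,0,0,0,0.3]
  ]
}}

```text
time_s: 28.25
ee_pos: [0.4738, -0.005, 0.161]
tcp_rot: [0.734, 0.679, 0.0, -0.0]
contact_force: [-2.4, -0.6, 4.7]
width: 0.644
grasp_force: 35.0
```

>>> {"name": "send_rows", "arguments": {
  "motion": [
    [0,0,0,0,0,0,1],
    [0,0,0,0,0,0,1],
    [0,0,0,0,0,0,1],
    [0,0,0,0,0,0,1],
    [0,0,0,0,0,0,1]
  ]
}}

```text
time_s: 28.67
ee_pos: [0.4735, -0.0049, 0.1601]
tcp_rot: [0.734, 0.679, -0.0, -0.001]
contact_force: [0.7, 0.4, -0.8]
width: 0.931
grasp_force: 0.0
```

>>> {"name": "send_rows", "arguments": {
  "motion": [
    [0,0,-15,0,0,0,1],
    [0,0,-45,0,0,0,1],
    [0,0,-80,0,0,0,1],
    [0,0,-110,0,0,0,1],
    [0,0,-130,0,0,0,1]
  ]
}}

```text
time_s: 29.08
ee_pos: [0.4745, -0.0048, 0.2933]
tcp_rot: [0.734, 0.679, 0.001, 0.001]
contact_force: [0.7, 0.2, -0.4]
width: 0.997
grasp_force: 0.0
```

Run:
```python
from h import *
st()
im,K,T=cam("wrist"); cv2.imwrite("pics/w7.png",im[:,:,::-1])
plan((495,-340,270,-24),(440,-420,270,-24))
```

```text
t 29.0833 tcp [474.4757  -4.8261 293.3142] yaw 85.4910704131905 zax [ 0.003  -0.0001 -1.    ] F [ 0.7214  0.186  -0.4168] w 0.9970980458003761 0.0 j [ 0.6432 -0.0398 -0.6647  1.8481 -0.0252  1.3219 -0.0937]
to (495, -340, 270, -24) d [-83.2  11.3   6.7] rv [ 0.0015 -0.0018  0.4777]
to (495, -340, 270, -24) d [-68.6  48.3   6.8] rv [ 0.0015 -0.0018  0.4777]
to (495, -340, 270, -24) d [-38.8  74.4   6.8] rv [ 0.0015 -0.0018  0.4777]
to (495, -340, 270, -24) d [-0.2 83.9  6.8] rv [ 0.0015 -0.0018  0.4777]
to (440, -420, 270, -24) d [-17.7  95.5   0. ] rv [-0.  0.  0.]
```

View pics/w7.png

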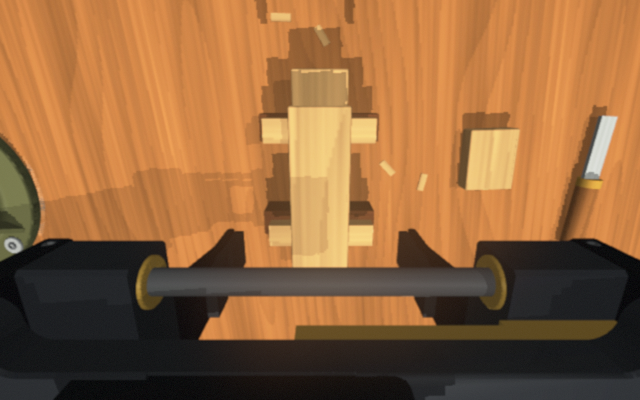

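The short board lies centred on both stickers (cols 289-351 against sticker span 262-377, with sticker ends equal on both sides). Now the dark weight; the yellow one is left alone.

```bash
python3 -c "
from h import *
plan((463,-463,290,50))"
```

```text
to (463, -463, 290, 50) d [-152.6    7.7    2.3] rv [ 0.0026 -0.0007  0.2064]
to (463, -463, 290, 50) d [-147.8   38.8    2.3] rv [ 0.0026 -0.0007  0.2064]
to (463, -463, 290, 50) d [-136.7   68.3    2.3] rv [ 0.0026 -0.0007  0.2064]
```

>>> {"name": "send_rows", "arguments": {
  "motion": [
    [-30,2,0,0,0,0.04,1],
    [-60,3,1,0,0,0.08,1],
    [-90,5,1,0,0,0.12,1],
    [-121,6,2,0,0,0.165,1],
    [-153,8,2,0,0,0.206,1]
  ]
}}

```text
time_s: 29.55
ee_pos: [0.4691, -0.1593, 0.2878]
tcp_rot: [0.801, 0.599, -0.0, -0.0]
contact_force: [0.6, 0.7, 0.6]
width: 1.001
grasp_force: 0.0
```

>>> {"name": "send_rows", "arguments": {
  "motion": [
    [-30,8,0,0,0,0.04,1],
    [-60,16,1,0,0,0.08,1],
    [-90,24,1,0,0,0.12,1],
    [-120,32,2,0,0,0.165,1],
    [-148,39,2,0,0,0.206,1]
  ]
}}

```text
time_s: 29.97
ee_pos: [0.4649, -0.3131, 0.2853]
tcp_rot: [0.858, 0.513, -0.0, -0.001]
contact_force: [-0.1, -0.2, 0.1]
width: 1.002
grasp_force: 0.0
```

>>> {"name": "send_rows", "arguments": {
  "motion": [
    [-28,14,0,0,0,0.04,1],
    [-56,28,1,0,0,0.08,1],
    [-84,42,1,0,0,0.12,1],
    [-112,56,2,0,0,0.165,1],
    [-137,68,2,0,0,0.206,1]
  ]
}}

```text
time_s: 30.38
ee_pos: [0.4601, -0.4662, 0.2829]
tcp_rot: [0.907, 0.422, -0.001, -0.001]
contact_force: [0.1, -1.1, -0.1]
width: 1.001
grasp_force: 0.0
```

>>> {"name": "send_rows", "arguments": {
  "motion": [
    [0,0,0,0,0,0,1],
    [0,0,0,0,0,0,1],
    [0,0,0,0,0,0,1]
  ]
}}

```text
time_s: 30.63
ee_pos: [0.4611, -0.4632, 0.2832]
tcp_rot: [0.906, 0.424, 0.0, -0.001]
contact_force: [0.4, 1.0, -0.3]
width: 1.001
grasp_force: 0.0
```

Run:
```python
from h import *
st()
im,K,T=cam("wrist"); np.savez("w8.npz",im=im,K=K,T=T)
c=proj([[.495,-.425,.05]],K,T)[0]; print(c)
x,y=c.round().astype(int); crop=im[max(0,y-70):y+80,x-100:x+100]; print(max(0,y-70),x-100)
cv2.imwrite("pics/w8.png",cv2.resize(crop,None,fx=3.5,fy=3.5,interpolation=cv2.INTER_CUBIC)[:,:,::-1])
```

```text
t 30.6333 tcp [ 461.1112 -463.1628  283.2437] yaw 50.12347100513684 zax [-0.0008  0.0023 -1.    ] F [ 0.4089  1.0242 -0.3183] w 1.0011430082589827 0.0 j [ 0.9706  0.3485 -0.2885  1.4446  0.0981  1.3649 -0.0177]
[321.8319 132.3475]
62 222
```

View pics/w8.png

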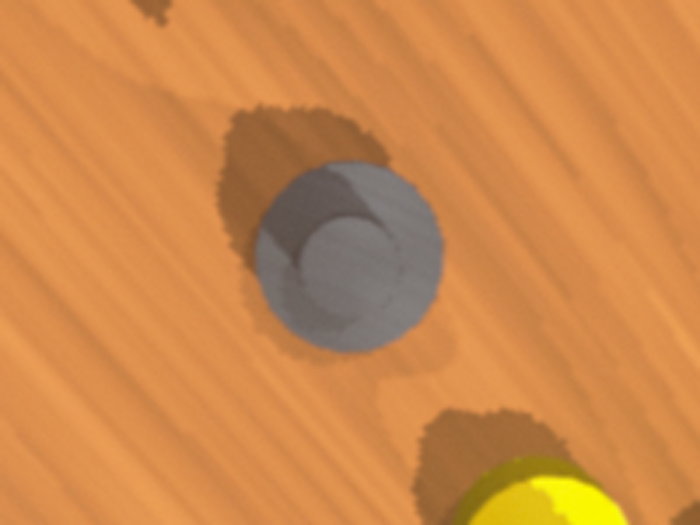

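The dark weight: knob centre at px (322,138), body centre at (322,135). The yellow look-alike is about 110 mm away at lower right, clear of the fingers.

Run:
```python
from h import *
w=np.load("w8.npz");K,T=w["K"],w["T"]
k=onplane([(322.3,138)],.054,K,T)[0]; b=onplane([(321.7,135.1)],.028,K,T)[0]; print(k,b)
im,Kt,Tt=cam("top"); g=im[170:225,405:490].astype(int); m=((g.max(2)-g.min(2))<30)&(g.max(2)<150); ys,xs=np.nonzero(m); p=(xs.mean()+405,ys.mean()+170); print("top",p,len(xs),onplane([p],.03,Kt,Tt))
x,y=(k[:2]+b[:2])/2*1000
plan((x,y,150,50),(x,y,104,50))
```

```text
[ 0.4919 -0.4294  0.054 ] [ 0.4919 -0.4286  0.028 ]
top (np.float64(464.5188679245283), np.float64(200.38584905660377)) 2120 [[ 0.4782 -0.5249  0.03  ]]
to (np.float64(491.89707020931235), np.float64(-429.00356842612695), 150, 50) d [ 44.9   2.1 134. ] rv [-0.0011 -0.0009  0.0037]
to (np.float64(491.89707020931235), np.float64(-429.00356842612695), 104, 50) d [ 0. -0. 46.] rv [0. 0. 0.]
```

>>> {"name": "send_rows", "arguments": {
  "motion": [
    [11,1,33,0,0,0,1],
    [22,1,66,0,0,0,1],
    [34,2,99,0,0,0,1],
    [46,2,125,0,0,0,1],
    [46,2,134,0,0,0,1]
  ]
}}

```text
time_s: 31.15
ee_pos: [0.4925, -0.4241, 0.1457]
tcp_rot: [0.905, 0.426, -0.0, -0.004]
contact_force: [0.8, 1.3, 0.4]
width: 0.999
grasp_force: 0.0
```

>>> {"name": "send_rows", "arguments": {
  "motion": [
    [0,0,15,0,0,0,1],
    [0,0,30,0,0,0,1],
    [0,0,41,0,0,0,1],
    [0,0,45,0,0,0,0.9],
    [0,0,45,0,0,0,0.8]
  ],
  "force": 30
}}

```text
time_s: 31.57
ee_pos: [0.4913, -0.4298, 0.1047]
tcp_rot: [0.906, 0.423, -0.0, -0.001]
contact_force: [-0.6, -0.6, -0.2]
width: 0.919
grasp_force: 0.0
```

>>> {"name": "send_rows", "arguments": {
  "motion": [
    [0,0,0,0,0,0,0.7],
    [0,0,0,0,0,0,0.7]
  ]
}}

```text
time_s: 31.73
ee_pos: [0.4922, -0.4305, 0.1064]
tcp_rot: [0.906, 0.423, 0.0, 0.001]
contact_force: [0.2, 0.1, 0.7]
width: 0.781
grasp_force: 0.0
```

```bash
python3 -c "
from h import *
st(); plan((492.5,-428.5,104,50))"
```

```text
t 31.7333 tcp [ 492.2342 -430.5128  106.3553] yaw 50.063310257294134 zax [ 0.0009 -0.0008 -1.    ] F [0.1548 0.0735 0.7108] w 0.7808871242169071 0.0 j [ 0.9032  0.4886 -0.2891  1.6267  0.1552  1.0476 -0.1285]
to (492.5, -428.5, 104, 50) d [ 1.7 -1.1  2.4] rv [0.0012 0.     0.0011]
```

>>> {"name": "send_rows", "arguments": {
  "motion": [
    [1.5,-1,2,0,0,0,0.1],
    [1.5,-1,2,0,0,0,0.1],
    [1.5,-1,2,0,0,0,0.1],
    [1.5,-1,2,0,0,0,0.1],
    [1.5,-1,2,0,0,0,0.1]
  ]
}}

```text
time_s: 32.15
ee_pos: [0.4919, -0.4282, 0.1031]
tcp_rot: [0.906, 0.423, -0.0, -0.0]
contact_force: [-0.6, 0.5, 0.4]
width: 0.407
grasp_force: 0.0
```

>>> {"name": "send_rows", "arguments": {
  "motion": [
    [0,0,0,0,0,0,0.1],
    [0,0,0,0,0,0,0.1],
    [0,0,0,0,0,0,0.1],
    [0,0,0,0,0,0,0.1],
    [0,0,0,0,0,0,0.1]
  ]
}}

```text
time_s: 32.57
ee_pos: [0.4916, -0.428, 0.103]
tcp_rot: [0.906, 0.423, -0.0, -0.001]
contact_force: [-1.8, 1.8, 2.0]
width: 0.329
grasp_force: 30.0
```

```bash
python3 -c "
from h import *
st(); x,y,z=robot.get_obs()['ee_pos']*1000
plan((x,y,250,50),(473.6,-5.5,250,85.4))"
```

```text
t 32.5667 tcp [ 491.591  -428.0259  103.0391] yaw 50.0633871175924 zax [-0.0014  0.001  -1.    ] F [-1.8117  1.7978  1.9743] w 0.32881393630044803 30.000350845130015 j [ 0.9013  0.49   -0.2892  1.6322  0.1559  1.0438 -0.1316]
to (np.float64(491.5909944057454), np.float64(-428.025948681793), 250, 50) d [  -0.    -0.3 -147. ] rv [-0.0017  0.0001  0.0011]
to (473.6, -5.5, 250, 85.4) d [104.  -95.1  -0. ] rv [ 0.      0.     -0.2059]
to (473.6, -5.5, 250, 85.4) d [121.3 -71.8  -0. ] rv [ 0.      0.     -0.2059]
to (473.6, -5.5, 250, 85.4) d [133.4 -45.5  -0. ] rv [ 0.      0.     -0.2059]
```

>>> {"name": "send_rows", "arguments": {
  "motion": [
    [0,0,-8,0,0,0,0.1],
    [0,0,-20,0,0,0,0.1],
    [0,0,-30,0,0,0,0.1],
    [0,0,-30,0,0,0,0.1]
  ],
  "force": 40
}}

```text
time_s: 32.9
ee_pos: [0.4934, -0.4293, 0.1361]
tcp_rot: [0.906, 0.423, 0.001, 0.002]
contact_force: [0.9, -0.6, -4.3]
width: 0.326
grasp_force: 40.0
```

>>> {"name": "send_rows", "arguments": {
  "motion": [
    [0,0,-20,0,0,0,0.1],
    [0,0,-50,0,0,0,0.1],
    [0,0,-80,0,0,0,0.1],
    [0,0,-105,0,0,0,0.1],
    [0,0,-117,0,0,0,0.1]
  ]
}}

```text
time_s: 33.32
ee_pos: [0.4933, -0.4291, 0.2545]
tcp_rot: [0.906, 0.423, 0.001, 0.003]
contact_force: [0.9, -0.8, -3.5]
width: 0.324
grasp_force: 40.0
```

```bash
python3 -c "
from h import *
st(); im,K,T=cam('wrist'); sc,_,_=cam('scene')
s=cv2.resize(sc[60:260,100:400],(600,400),interpolation=cv2.INTER_CUBIC)
cv2.imwrite('pics/w9.png',np.vstack([s,cv2.resize(im[200:400],(600,190))])[:,:,::-1])
plan((473.6,-5.5,250,85.4))"
```

```text
t 33.3167 tcp [ 493.3286 -429.0928  254.4951] yaw 50.06773858734625 zax [ 0.0044 -0.0037 -1.    ] F [ 0.8967 -0.7682 -3.4838] w 0.32379135601063563 39.99897022564255 j [ 0.9142  0.361  -0.3069  1.4881  0.1113  1.3038 -0.0999]
to (473.6, -5.5, 250, 85.4) d [104.1 -95.6   0.5] rv [ 0.0016  0.0006 -0.2056]
to (473.6, -5.5, 250, 85.4) d [121.4 -72.4   0.7] rv [ 0.0016  0.0006 -0.2056]
to (473.6, -5.5, 250, 85.4) d [133.6 -46.1   0.9] rv [ 0.0016  0.0006 -0.2056]
```

View pics/w9.png

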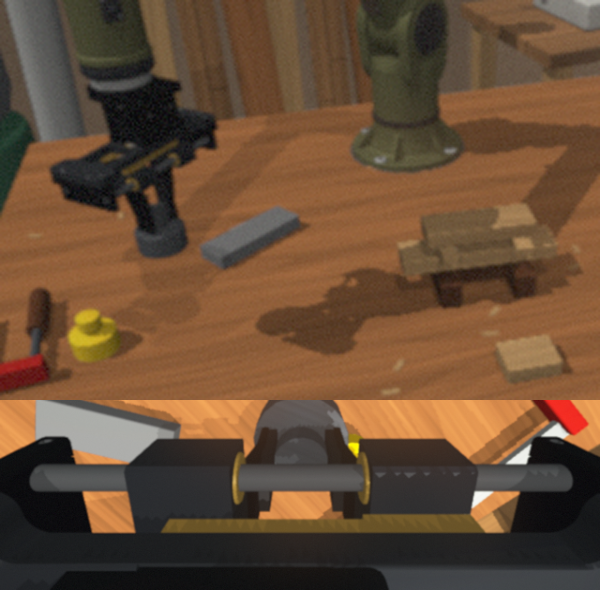

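The iron weight hangs upright in the fingers at about (160,235), and the stack is intact at (480,245). Moving it over.

>>> {"name": "send_rows", "arguments": {
  "motion": [
    [18,-17,0,0,0,-0.04,0.1],
    [39,-36,0,0,0,-0.08,0.1],
    [60,-55,0,0,0,-0.12,0.1],
    [82,-75,0,0,0,-0.165,0.1],
    [104,-96,0,0,0,-0.206,0.1]
  ]
}}

```text
time_s: 33.83
ee_pos: [0.4839, -0.2853, 0.2473]
tcp_rot: [0.857, 0.515, -0.001, -0.002]
contact_force: [0.3, 0.2, -4.5]
width: 0.329
grasp_force: 40.0
```

>>> {"name": "send_rows", "arguments": {
  "motion": [
    [24,-14,0,0,0,-0.04,0.1],
    [48,-29,0,0,0,-0.08,0.1],
    [73,-43,0,0,0,-0.12,0.1],
    [97,-58,0,0,0,-0.165,0.1],
    [121,-72,1,0,0,-0.206,0.1]
  ]
}}

```text
time_s: 34.25
ee_pos: [0.4774, -0.1445, 0.2471]
tcp_rot: [0.8, 0.6, -0.001, -0.002]
contact_force: [1.0, -0.9, -3.9]
width: 0.325
grasp_force: 40.0
```

>>> {"name": "send_rows", "arguments": {
  "motion": [
    [29,-10,0,0,0,-0.04,0.1],
    [60,-20,0,0,0,-0.08,0.1],
    [90,-31,0,0,0,-0.12,0.1],
    [116,-40,0,0,0,-0.165,0.1],
    [134,-46,1,0,0,-0.206,0.1]
  ]
}}

```text
time_s: 34.67
ee_pos: [0.4711, -0.0011, 0.2472]
tcp_rot: [0.732, 0.681, -0.0, -0.001]
contact_force: [0.3, 0.4, -5.3]
width: 0.327
grasp_force: 40.0
```

>>> {"name": "send_rows", "arguments": {
  "motion": [
    [0,0,0,0,0,0,0.1],
    [0,0,0,0,0,0,0.1],
    [0,0,0,0,0,0,0.1]
  ]
}}

```text
time_s: 34.92
ee_pos: [0.472, -0.0057, 0.2475]
tcp_rot: [0.735, 0.678, -0.001, -0.001]
contact_force: [-0.9, -0.8, -3.8]
width: 0.331
grasp_force: 40.0
```

```bash
python3 -c "
from h import *
st(); plan((473.6,-5.5,212,85.4))"
```

```text
t 34.9167 tcp [471.9669  -5.7238 247.522 ] yaw 85.42709689871204 zax [-0.0016 -0.0001 -1.    ] F [-0.9163 -0.7768 -3.7654] w 0.3306767665251192 39.998664666636614 j [ 0.6193 -0.0064 -0.6542  1.9153 -0.0041  1.233  -0.1134]
to (473.6, -5.5, 212, 85.4) d [ 0.4  1.7 35.5] rv [-0.0016  0.0002  0.0005]
```

>>> {"name": "send_rows", "arguments": {
  "motion": [
    [0,2,10,0,0,0,0.1],
    [0,2,20,0,0,0,0.1],
    [0,2,29,0,0,0,0.1],
    [0,2,34,0,0,0,0.1],
    [0,2,36,0,0,0,0.1]
  ]
}}

```text
time_s: 35.33
ee_pos: [0.4732, -0.0052, 0.2104]
tcp_rot: [0.735, 0.678, -0.001, -0.002]
contact_force: [0.2, 0.2, -4.8]
width: 0.33
grasp_force: 40.0
```

>>> {"name": "send_rows", "arguments": {
  "motion": [
    [0,0,1,0,0,0,0.1],
    [0,0,2,0,0,0,0.1],
    [0,0,2,0,0,0,0.1]
  ]
}}

```text
time_s: 35.58
ee_pos: [0.4743, -0.0049, 0.2104]
tcp_rot: [0.734, 0.679, 0.0, -0.0]
contact_force: [0.2, 0.2, -5.2]
width: 0.328
grasp_force: 40.0
```

>>> {"name": "send_rows", "arguments": {
  "motion": [
    [0,0,1,0,0,0,0.1],
    [0,0,1,0,0,0,0.1],
    [0,0,1,0,0,0,0.1]
  ]
}}

```text
time_s: 35.83
ee_pos: [0.4743, -0.0048, 0.2095]
tcp_rot: [0.734, 0.679, 0.0, -0.0]
contact_force: [0.7, -0.3, -4.8]
width: 0.323
grasp_force: 40.0
```

>>> {"name": "send_rows", "arguments": {
  "motion": [
    [0,0,1,0,0,0,0.1],
    [0,0,1,0,0,0,0.1],
    [0,0,1,0,0,0,0.1]
  ]
}}

```text
time_s: 36.08
ee_pos: [0.4745, -0.0048, 0.209]
tcp_rot: [0.734, 0.679, 0.0, -0.0]
contact_force: [-0.4, 0.3, 2.6]
width: 0.329
grasp_force: 40.0
```

>>> {"name": "send_rows", "arguments": {
  "motion": [
    [0,0,0.5,0,0,0,0.1],
    [0,0,0.5,0,0,0,0.1],
    [0,0,0.5,0,0,0,0.1]
  ]
}}

```text
time_s: 36.33
ee_pos: [0.4745, -0.0048, 0.2089]
tcp_rot: [0.734, 0.679, 0.0, 0.0]
contact_force: [-3.4, 1.1, 6.3]
width: 0.329
grasp_force: 40.0
```

Contact. Release, lift and check.

>>> {"name": "send_rows", "arguments": {
  "motion": [
    [0,0,0,0,0,0,0.9],
    [0,0,0,0,0,0,0.9],
    [0,0,0,0,0,0,0.9],
    [0,0,0,0,0,0,0.9],
    [0,0,0,0,0,0,0.9]
  ]
}}

```text
time_s: 36.75
ee_pos: [0.4742, -0.0048, 0.2077]
tcp_rot: [0.734, 0.679, 0.0, -0.0]
contact_force: [0.5, -0.1, 0.2]
width: 0.62
grasp_force: 0.0
```

>>> {"name": "send_rows", "arguments": {
  "motion": [
    [0,0,0,0,0,0,0.9],
    [0,0,-10,0,0,0,0.9],
    [0,0,-35,0,0,0,0.9],
    [0,0,-65,0,0,0,0.9],
    [0,0,-90,0,0,0,0.9]
  ]
}}

```text
time_s: 37.17
ee_pos: [0.4743, -0.0047, 0.3]
tcp_rot: [0.734, 0.679, 0.0, -0.0]
contact_force: [0.7, -0.4, 0.0]
width: 0.889
grasp_force: 0.0
```

>>> {"name": "send_rows", "arguments": {
  "motion": [
    [0,0,0,0,0,0,0.9],
    [0,0,0,0,0,0,0.9],
    [0,0,0,0,0,0,0.9],
    [0,0,0,0,0,0,0.9]
  ]
}}

```text
time_s: 37.5
ee_pos: [0.4736, -0.005, 0.2967]
tcp_rot: [0.734, 0.679, -0.001, -0.001]
contact_force: [0.8, 0.5, -0.5]
width: 0.901
grasp_force: 0.0
```

```bash
python3 -c "
from h import *
st(); im,K,T=cam('wrist'); sc,_,_=cam('scene')
s=cv2.resize(sc[120:260,270:480],(450,300),interpolation=cv2.INTER_CUBIC)
w=cv2.resize(im[0:280],(686,300))
cv2.imwrite('pics/w10.png',np.hstack([s[:,:340],w[:,110:560]])[:,:,::-1])"
```

```text
t 37.5 tcp [473.5658  -4.9811 296.7272] yaw 85.47415290118454 zax [-0.0026  0.0008 -1.    ] F [ 0.7963  0.4518 -0.4858] w 0.900651782934116 0.0 j [ 0.6271 -0.0401 -0.6482  1.8419 -0.0258  1.3344 -0.0935]
```

View pics/w10.png

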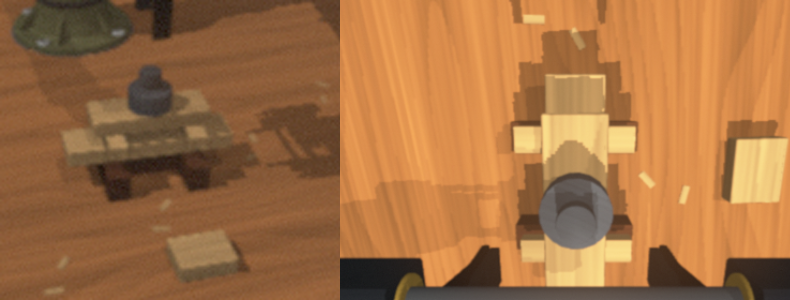

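The weight stands upright in the middle of the short board: (150,92) in the left half and (576,212) on the board's centre line in the right half. The whole stack is square on the stand, so I'm handing in.

```bash
python3 -c "
from workcell import robot
print(robot.finish_job())"
```

```text
the job is handed in; nothing more can be done
None
```

The stack is built on the stand in the order asked, with every piece let go, and the job was handed in at 37.5 s; no verdict came back. The jar and offcut were never touched.

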